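# Tip a batch of heat sinks into the hopper shuttle and send it on

### The arm

A 7-joint arm with a two-finger parallel gripper is mounted at the origin on the work surface. World frame = base frame: x ahead of the robot, y to its left, z up, the work surface at z = 0. Lengths are in m, angles in rad, forces in N, time in s.
With the tool pointing down it reaches from about 0.4 to 0.85 m from the base axis. Payload 4.5 kg.
Tool frame: the origin (TCP) lies between the finger pads; the fingertips stand r.tip_reach ahead of it and the grasp point (between the pads) lies 3 mm ahead of it (r.tip_reach is the distance from the TCP to the fingertips, in m); z points along the fingers, y is the line along which they close (so a half turn about z gives the same grasp; the last joint's range is limited). The gripper opens to 88 mm and grips with 3 to 60 N. Pads are 18 mm wide; open, the fingers measure 123 mm over their backs; the gripper's body (75 mm by 187 mm) begins 45 mm behind the grasp point.
Start: joints at [-1.276, 0.689, -0.195, 1.565, 0.157, 0.902, -0.215], TCP at [0.161, 0.604, 0.261] pointing down, gripper open.
Joint ranges: [-3.01, 3.01], [-0.46, 2.08], [-1.47, 1.51], [0.13, 2.56], [-1, 4.14], [0.04, 2.09], [-2.66, 2.66]. Speed limits (rad/s): [2.57, 2.57, 3.14, 3.14, 3.14, 3.14, 3.14].

### API

Orientations are given as a unit quaternion [x, y, z, w].
In Python, from plant import r gives the robot as it stands.
- The arm moves only by the tool step_arm, never from a script. Its argument "motion" is a list of rows, each an object with "dp": the shift along the tool's x, y, z in mm, a list of three; "twist": the turn, a rotation vector about the tool's x, y, z in rad, a list of three; "hand": the opening, from -1 (shut) to 1 (fully open). In form: [{"dp": [dx, dy, dz], "twist": [rx, ry, rz], "hand": hand}, ...]. A call has 1 to 5 rows; each row is the pose to reach, as a shift and turn from the pose commanded when the call began, along the tool's axes at that moment; what a row does not reach only later rows make up. A row lasts 1/8 s, in which the tool goes at most 62.5 mm and 10.7 degrees, less where a joint would pass 70% of its speed; a pose out of reach is approached as far as the arm can. A call with a gripper value outside its range is refused whole. The fingers move at their own pace and stop on an object; "force" is the grip in N (left out, the last holds). Time passes only in rows, so rows that repeat a pose let the fingers close. It gives the time, the measured TCP pose, the force, the opening and the grip force at its end, in the units of the state.
- r.get_state(): the state, without advancing time (a new reading comes with each control period).
- r.snapshot(name): name is "side" or "top"; returns a dict with "pixels" (384x512x3 uint8, red, green, blue), "depth" (384x512 float32, m along the optical axis (not along the pixel's ray), 0 where there is no reading), "fx", "fy", "cx", "cy" (pixels), "D" ([k1, k2, p1, p2, k3] as OpenCV has them; the pictures are not rectified), "xyz" and "orientation" of the camera in the world. Camera axes: x right, y down, z forward; pixel columns grow to the right and rows downward; lengths in m; the calibration is good to about 2 mm. A picture is of the moment at which its call begins.
- r.finish_job(): hands the job in; it is judged then, once.
Trained networks look in the newest picture that a camera, given by its name, has taken for a name from the list of things; names that differ only in an ending like _2 or _b are one class to them, and where a whole thing is asked for, a point or a joint stands for the part that bears it (a point fixed in the world has none). Each returns a list of dicts, best first, with "score" (0 to 1); they miss things now and then, are a little off and sometimes report something else, mostly with a low value. They report only what shows in the picture. A call takes as long as a camera call. They do not tell look-alikes from the thing itself.
- r.search_frame(camera, thing): "at" ([x, y, z] in m, in the coordinates of the camera as it stood for that picture, good to about 4 mm: the middle of the surface that is visible of it).
The state is a dict: "clock": time; "q": joint angles; "qd": joint speeds; "joint_torque": joint torques, N m; "tool_pos": TCP position; "eef_rot": TCP orientation; "contact_force": force on the tool from outside, world axes, zero at the start; "moment": the same for the moment, N m; "opening": opening from 0.0 (shut) to 1.0 (fully open); "finger_force": force on a finger pad.
Only numpy, scipy, OpenCV 4.12 (cv2) and the standard library are available. Lean on these libraries where they do the work, as an engineer would, in place of code of your own. Each camera call takes 0.05 s, during which the arm holds its last target. There are 200 camera calls.

### The job

Slide the blue hopper carriage fully home against its stop beneath the steel tipping tray, then swing the red lock arm all the way across the rail to its end stop to lock it there. Next put every heat sink lying on the bench into the tipping tray, lift the tray by its yellow bar until all of them have slid into the hopper (put in by hand any that miss), and lower the tray back onto its rest. Then swing the lock arm fully back to its parked position and slide the loaded carriage all the way to its other stop, leaving the multimeter, wire spool and screwdriver where they are.

Things in the scene. Friction and masses are not known exactly. Their poses are not given: they have to be found in the camera images.
- carriage (a joint): Blue open hopper on a slide rail (the rail runs along the station's y axis). 0 = home against the stop under the tray's spout; 0.19 = against the other stop, farther to the robot's right (-y). Friction about 2.5 N; stays where left. Hopper: outside 165 x 150 mm, walls 5 mm, rim 110 mm above the bench.
- hopper_floor (a point): Centre of the hopper's inner floor, 35 mm above the bench; moves with the carriage. Its axes are the station's: x across the rail (away from the robot), y along the rail towards the tray, z up. Inside 155 x 140 mm, walls 75 mm above this floor.
- carriage_post (a point): Point on the axis of the black upright handle post of the carriage, 150 mm above the bench: post 20 mm thick, from 105 to 170 mm above the bench, free on all sides above the hopper rim (110 mm). It stands just outside the middle of the hopper's -y wall.
- lock (a joint): Red flat lock arm turning about an upright pivot at the near side of the rail. 0 = parked, pointing along -y beside the rail; 1.571 = locked, against its end stop, pointing in +x across the rail just in front of the home hopper. Turns counter-clockwise from above to lock. Friction 0.12 N m; stays where left.
- lock_pivot (a point): Point on the lock arm's upright pivot axis, 150 mm above the bench (the pivot itself ends 48 mm above the bench). Its x and y axes turn with the arm: the arm points along -y of this point.
- lock_pin (a point): Point on the upright red pin at the free end of the lock arm, 95 mm from the pivot, 150 mm above the bench: pin 20 mm thick, from 42 to 170 mm above the bench. When the arm is locked and the carriage home it stands about 57 mm from the carriage's post.
- tray (a joint): Steel tipping tray, hinged at its open spout end over the hopper's +y wall. 0 = level on its rest, 1.3 = fully tipped. The closed end with the yellow bar is lifted; it sinks back by its own weight (0.45 kg, damped hinge) when let go. Heat sinks lying in it slide out on the way up; all are out by about 1.2 rad.
- tray_hinge (a point): Middle of the tray's hinge axis at the spout edge, 125 mm above the bench, 55 mm in +y from the middle of the home hopper. The axis is this point's x.
- tray_floor (a point): Centre of the tray's inner floor (138 mm in x, 156 mm in y, walls 46 mm high on three sides, open at the -y spout end). At rest its axes are the station's; floor 125 mm above the bench; it tips with the tray about x.
- tray_bar (a point): Middle of the tray's yellow round handle bar: 12 mm thick, along x, free for 80 mm between its two supports, 205 mm from the hinge axis and 20 mm above the tray floor's plane; 41 mm clear gap between bar and the tray's closed end wall for a finger. At rest 145 mm above the bench.
- sink1: Finned heat sink (bare aluminium), a block 60 x 38 x 36 mm (x, y, z), 0.09 to 0.18 kg; origin at its centre. Starts lying flat on the bench to the left of the tray; may be absent.
- sink2: Finned heat sink (dark), a block 60 x 38 x 36 mm (x, y, z), 0.09 to 0.18 kg; origin at its centre. Starts lying flat on the bench to the left of the tray; may be absent.
- sink3: Finned heat sink (bare aluminium), a block 60 x 38 x 36 mm (x, y, z), 0.09 to 0.18 kg; origin at its centre. Starts lying flat on the bench to the left of the tray; may be absent.
- sink4: Finned heat sink (dark), a block 60 x 38 x 36 mm (x, y, z), 0.09 to 0.18 kg; origin at its centre. Starts lying flat on the bench to the left of the tray; may be absent.
- sink5: Finned heat sink (bare aluminium), a block 60 x 38 x 36 mm (x, y, z), 0.09 to 0.18 kg; origin at its centre. Starts lying flat on the bench to the left of the tray; may be absent.
- meter: Red multimeter 160 x 75 x 36 mm, loose on the bench; origin under its centre, x along it. Leave alone.
- spool: Grey wire spool standing on end, 64 mm diameter, 56 mm high; origin under its centre. Leave alone.
- driver: Screwdriver with red handle lying on the bench, 180 mm long; x along it. Leave alone.
Things that resemble listed ones, but are neither listed nor needed, are in the scene too. Leave any pink look-alike of the sink3 alone.

How it is judged:
On the way, in this order (a step that is already met when the one before it is completed fails the run):
1. the hopper carriage is home against its stop under the tray (value of joint carriage below 0.006 m), for 0.2 s.
2. the lock arm is swung fully across with the carriage home (value of joint carriage below 0.006 m and value of joint lock above 1.48 rad), for 0.2 s.
3. every heat sink is in the tipping tray (x of sink1 in the frame of tray_floor between -0.072 and 0.072 m and y of sink1 in the frame of tray_floor between -0.08 and 0.08 m and z of sink1 in the frame of tray_floor between 0 and 0.075 m and x of sink2 in the frame of tray_floor between -0.072 and 0.072 m and y of sink2 in the frame of tray_floor between -0.08 and 0.08 m and z of sink2 in the frame of tray_floor between 0 and 0.075 m and x of sink3 in the frame of tray_floor between -0.072 and 0.072 m and y of sink3 in the frame of tray_floor between -0.08 and 0.08 m and z of sink3 in the frame of tray_floor between 0 and 0.075 m and x of sink4 in the frame of tray_floor between -0.072 and 0.072 m and y of sink4 in the frame of tray_floor between -0.08 and 0.08 m and z of sink4 in the frame of tray_floor between 0 and 0.075 m and x of sink5 in the frame of tray_floor between -0.072 and 0.072 m and y of sink5 in the frame of tray_floor between -0.08 and 0.08 m and z of sink5 in the frame of tray_floor between 0 and 0.075 m), for 0.2 s.
4. the tray is tipped with the carriage locked home (all of step 2 and value of joint tray above 0.8 rad), for 0.1 s.
5. every heat sink is in the hopper and the tray is back down on its rest (x of sink1 in the frame of hopper_floor between -0.078 and 0.078 m and y of sink1 in the frame of hopper_floor between -0.07 and 0.07 m and z of sink1 in the frame of hopper_floor between 0 and 0.085 m and x of sink2 in the frame of hopper_floor between -0.078 and 0.078 m and y of sink2 in the frame of hopper_floor between -0.07 and 0.07 m and z of sink2 in the frame of hopper_floor between 0 and 0.085 m and x of sink3 in the frame of hopper_floor between -0.078 and 0.078 m and y of sink3 in the frame of hopper_floor between -0.07 and 0.07 m and z of sink3 in the frame of hopper_floor between 0 and 0.085 m and x of sink4 in the frame of hopper_floor between -0.078 and 0.078 m and y of sink4 in the frame of hopper_floor between -0.07 and 0.07 m and z of sink4 in the frame of hopper_floor between 0 and 0.085 m and x of sink5 in the frame of hopper_floor between -0.078 and 0.078 m and y of sink5 in the frame of hopper_floor between -0.07 and 0.07 m and z of sink5 in the frame of hopper_floor between 0 and 0.085 m and value of joint tray below 0.06 rad), for 0.2 s.
6. the lock arm is parked again with the carriage still home (value of joint carriage below 0.03 m and value of joint lock below 0.1 rad), for 0.2 s.
At the end, for the whole second after the job is handed in: carriage within 6 mm of its other stop, lock arm parked (under 0.1 rad), tray down (under 0.06 rad), the centre of every heat sink present inside the hopper (within 78 mm in x, 70 mm in y of its centre, under 85 mm above its floor) and at rest (all of step 5 and value of joint carriage above 0.184 m and value of joint lock below 0.1 rad and linear speed of each of sink1, sink2, sink3, sink4, sink5 below 0.02 m/s); the robot touches nothing.
It fails at once if the carriage is forced out of home while the lock arm is across (value of joint lock above 1.2 rad and value of joint carriage above 0.03 m).
It fails at once if the multimeter, spool or screwdriver is pushed away (distance of any of meter, spool, driver from where it was at the start of the episode above 0.04 m).
Of sink1, sink2, sink3, sink4, sink5 only 2 to 4 are there at a start; the rules pass over those that are not, and their reading is None.
At some moment in a run one of sink1, sink2, sink3, sink4, sink5 may be knocked a few centimetres aside while the robot is not near it.
Once in a run the grip may slacken for a moment while it holds something.
It also fails if it takes over 210 s, if anything falls off the work surface, if the arm or the gripper's body presses on something with over 40 N, if the wrist force passes 120 N, or if a joint passes its speed limit or range.

## Working session

There is one attempt and no reset: what is moved stays moved. The work goes in short steps, Python scripts to look and compute and a tool call to move; the robot and the scene stay as the last step left them, time stands still between calls to the robot, and variables do not carry over. Pictures are saved under pics/ and viewed, at most 14 in all, crops included, and the job is handed in when it is done.

Besides the shell and the picture viewer there is one more tool, called after "Request:" as name(argument=value, ...) on one line, values as JSON. step_arm: Moves the arm, as the interface text tells. Its arguments: {"type":"object","properties":{"motion":{"type":"array"},"force":{"type":"number"}},"required":["motion"]}

```bash
mkdir -p pics; cat > h.py <<'E'
import numpy as np, cv2
from scipy.spatial.transform import Rotation as R
from plant import r
def pose(s): return np.array(s["xyz"]), R.from_quat(s["orientation"])
def towld(s,p): t,Q=pose(s); return Q.apply(p)+t
def cloud(s):
    h,w=s["depth"].shape; u,v=np.meshgrid(np.arange(w),np.arange(h))
    K=np.array([[s["fx"],0,s["cx"]],[0,s["fy"],s["cy"]],[0,0,1.]])
    n=cv2.undistortPoints(np.stack([u,v],-1).reshape(-1,1,2).astype(np.float64),K,np.array(s["D"],float)).reshape(h,w,2)
    d=s["depth"][...,None]; c=np.concatenate([n*d,d],-1)
    return towld(s,c.reshape(-1,3)).reshape(h,w,3)
def proj(s,P):
    t,Q=pose(s); K=np.array([[s["fx"],0,s["cx"]],[0,s["fy"],s["cy"]],[0,0,1.]])
    c=Q.inv().apply(np.atleast_2d(P)-t); return cv2.projectPoints(c,np.zeros(3),np.zeros(3),K,np.array(s["D"],float))[0].reshape(-1,2)
def find(cam,names):
    s=r.snapshot(cam)
    for n in names:
        for d in r.search_frame(cam,n):
            P=towld(s,d["at"]); print(cam,n,round(d["score"],2),P.round(3),proj(s,P)[0].round(0))
    return s
def save(s,name,crop=None,k=1):
    im=s["pixels"][...,::-1]
    if crop: a,b,c,d=crop; im=im[b:d,a:c]
    cv2.imwrite("pics/"+name,cv2.resize(im,None,fx=k,fy=k,interpolation=cv2.INTER_CUBIC))
E
python3 - <<'E'
from h import *
N=["carriage","carriage_post","lock_pin","lock_pivot","tray","tray_bar","tray_floor","hopper_floor","sink1","sink2","meter","spool","driver"]
for c in("top","side"):
    s=find(c,N); save(s,c+"0.png",k=1.5); print(s["xyz"])
st=r.get_state(); print(st["tool_pos"],st["eef_rot"],r.tip_reach,st["clock"])
E
```

```text
top carriage 0.55 [ 0.544 -0.235  0.03 ] [334. 196.]
top carriage_post 0.78 [ 0.55  -0.234  0.029] [333. 194.]
top lock_pin 0.86 [ 0.443 -0.281  0.04 ] [351. 230.]
top lock_pivot 0.65 [ 0.435 -0.285  0.045] [353. 233.]
top tray 0.72 [0.55  0.046 0.125] [237. 189.]
top tray_bar 0.65 [ 0.438 -0.283  0.046] [353. 231.]
top tray_bar 0.56 [0.55  0.051 0.123] [235. 189.]
top tray_floor 0.61 [0.547 0.052 0.126] [235. 190.]
top hopper_floor 0.81 [ 0.545 -0.235  0.037] [334. 195.]
top sink1 0.79 [0.414 0.236 0.027] [174. 241.]
top sink1 0.73 [0.639 0.215 0.023] [183. 166.]
top sink1 0.66 [0.444 0.377 0.032] [126. 231.]
top sink1 0.52 [0.539 0.376 0.027] [128. 199.]
top sink1 0.52 [0.509 0.248 0.03 ] [170. 209.]
top sink2 0.79 [0.414 0.236 0.027] [174. 241.]
top sink2 0.73 [0.639 0.215 0.023] [183. 166.]
top sink2 0.66 [0.444 0.377 0.032] [126. 231.]
top sink2 0.52 [0.539 0.376 0.027] [128. 199.]
top sink2 0.52 [0.509 0.248 0.03 ] [170. 209.]
top meter 0.62 [ 0.299 -0.419  0.034] [402. 281.]
top spool 0.83 [0.753 0.148 0.057] [204. 127.]
top spool 0.55 [0.413 0.235 0.028] [174. 241.]
top drive
[... 777 characters left out ...]
.245 0.027] [258. 283.]
side sink1 0.54 [0.499 0.25  0.028] [228. 274.]
side sink1 0.22 [0.69  0.418 0.022] [145. 299.]
side sink2 0.8 [0.538 0.385 0.032] [197. 305.]
side sink2 0.65 [0.438 0.389 0.034] [229. 317.]
side sink2 0.63 [0.631 0.223 0.039] [192. 252.]
side sink2 0.56 [0.405 0.245 0.027] [258. 283.]
side sink2 0.54 [0.499 0.25  0.028] [228. 274.]
side sink2 0.22 [0.69  0.418 0.022] [145. 299.]
side meter 0.73 [ 0.294 -0.399  0.037] [345. 157.]
side spool 0.56 [0.749 0.163 0.06 ] [166. 224.]
side driver 0.89 [0.69  0.417 0.025] [145. 298.]
[0.14587269 1.04384712 1.2321416 ]
[0.16113018 0.6038833  0.2607584 ] [ 1.30009453e-01  9.91512754e-01  3.12195563e-05 -1.24408914e-05] 0.022 1.4
```

View pics/top0.png

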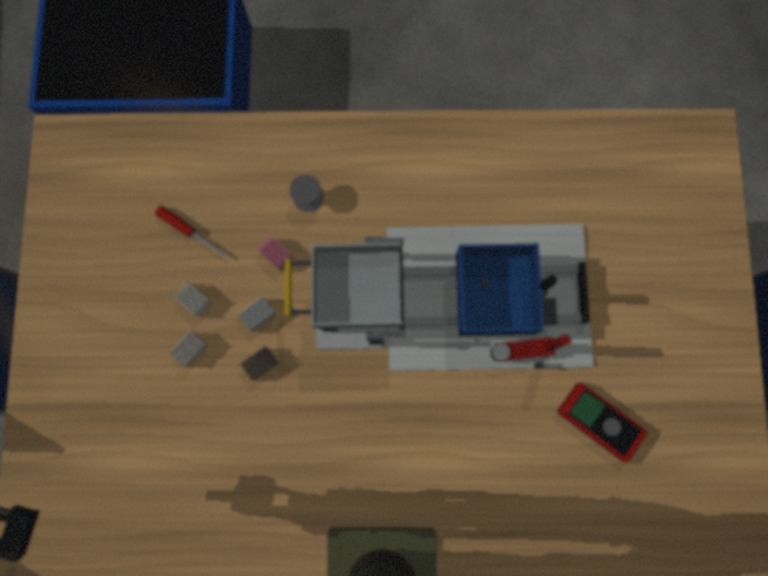

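```bash
python3 - <<'E'
from h import *
s=r.snapshot("top"); C=cloud(s); save(s,"crop1.png",(95,95,325,265),3.4)
# rail-side/object analysis
z=C[...,2]; px=s["pixels"].astype(int)
def comp(mask,mn=12):
    n,l,st,_=cv2.connectedComponentsWithStats(mask.astype(np.uint8))
    for i in range(1,n):
        if st[i,4]>=mn:
            P=C[l==i]; rc=cv2.minAreaRect((P[:,:2]*1000).astype(np.float32))
            print(st[i],P.mean(0).round(3),"col",px[l==i].mean(0).round(0),"rect",np.round(rc[0],0),np.round(rc[1],0),round(rc[2]))
print("blocks"); comp((z>.024)&(z<.06)&(C[...,1]>.17)&(C[...,0]>.36))
print("high"); comp((z>.135)&(C[...,1]<.2)&(C[...,0]>.35))
print("red"); comp((px[...,0]>110)&(px[...,1]<70)&(px[...,2]<80))
print("blue"); comp((px[...,2]>px[...,0]+50)&(z>.095)&(z<.12))
print("yellow"); comp((px[...,0]>140)&(px[...,1]>100)&(px[...,2]<80))
E
```

```text
blocks
[193 118   5  16  51] [0.757 0.175 0.055] col [75. 72. 69.] rect [756. 176.] [46. 13.] 0
[103 137  22  17  95] [0.709 0.431 0.027] col [101.  28.  22.] rect [707. 429.] [78. 20.] 56
[176 156  18  17  65] [0.644 0.209 0.035] col [110.  70.  72.] rect [644. 209.] [63. 17.] 47
[171 161  19  18  62] [0.627 0.222 0.035] col [108.  67.  73.] rect [628. 223.] [63. 15.] 45
[115 187  25  23 145] [0.541 0.378 0.035] col [98. 94. 85.] rect [542. 379.] [62. 38.] 49
[159 197  24  23 221] [0.511 0.247 0.033] col [90. 90. 86.] rect [511. 247.] [40. 60.] 38
[113 220  24  24 250] [0.442 0.381 0.033] col [93. 90. 82.] rect [441. 381.] [40. 61.] 47
[160 231  24  22 198] [0.413 0.24  0.034] col [57. 51. 43.] rect [413. 240.] [39. 60.] 36
high
[190 157  80  61 969] [0.556 0.083 0.155] col [84. 82. 67.] rect [553.  65.] [168. 218.] 1
[362 183   9   9  63] [ 0.546 -0.3    0.165] col [27. 28. 29.] rect [ 547. -302.] [19. 18.] 84
[244 220  27   6  95] [ 0.457 -0.007  0.138] col [67. 73. 72.] rect [456.  -9.] [14. 70.] 1
[370 222  10   9  66] [ 0.441 -0.319  0.164] col [86. 35. 32.] rect [ 442. -321.] [18. 20.] 67
red
blue
[306 175   3   9  14] [ 0.583 -0.15   0.107] col [21. 44. 74.] rect [ 581. -150.] [ 5. 25.] 88
[307 185   6  36  74] [ 0.51  -0.152  0.109] col [24. 47. 79.] rect [ 513. -151.] [98. 11.] 5
[333 212  29   9  55] [ 0.469 -0.263  0.11 ] col [24. 47. 79.] rect [ 468. -260.] [19. 80.] 14
[317 219  11   2  14] [ 0.466 -0.188  0.111] col [20. 43. 74.] rect [ 466. -188.] [ 3. 28.] 1
yellow
[270 110  26   6  58] [ 0.807 -0.09   0.024] col [142. 114.  78.] rect [578. -39.] [ 76. 514.] 78
[294 111   6   4  12] [ 0.773 -0.124  0.114] col [142. 114.  79.] rect [571. -76.] [ 15. 514.] 77
[292 306   7   4  12] [ 0.222 -0.116  0.002] col [141. 114.  78.] rect [ 222. -117.] [18.  7.] 80
```

The top view shows four heat sinks and one look-alike. Bare aluminium: (128,199), (170,209) and (126,231); dark: (174,241). The pink one at (183,166) doesn't match any listed colour, so I leave it alone. The post is at (366,187), the lock pin at (374,226), and the tray bar at (192,191). I'll confirm this in an enlarged crop.

View pics/crop1.png

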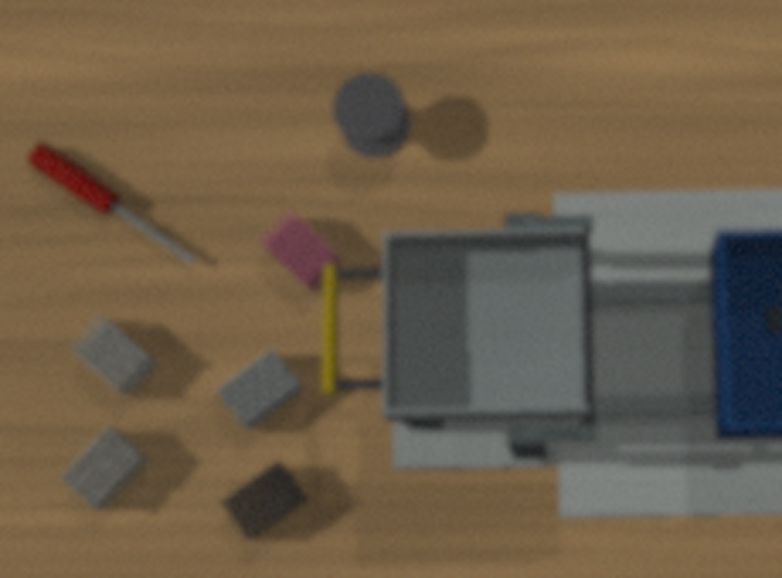

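```bash
python3 - <<'E'
from h import *
s=r.snapshot("top"); C=cloud(s); z=C[...,2]; px=s["pixels"].astype(int)
m=(z>.135)&(z<.16)&(px[...,0]>px[...,2]+40)&(C[...,1]>.1)
P=C[m]; print("bar",len(P),P.mean(0).round(4)); d=np.linalg.svd(P[:,:2]-P[:,:2].mean(0))[2][0]; print(d, P[:,0].min(),P[:,0].max())
# tray floor
m=(abs(z-.125)<.004)&(C[...,1]>-.06)&(C[...,1]<.14)&(C[...,0]>.46)&(C[...,0]<.65)
P=C[m]; rc=cv2.minAreaRect((P[:,:2]*1000).astype(np.float32)); print("floor",rc,len(P))
m=(z>.155)&(z<.18)&(C[...,1]>-.06)&(C[...,1]<.16)&(C[...,0]>.44)&(C[...,0]<.67)
P=C[m]; rc=cv2.minAreaRect((P[:,:2]*1000).astype(np.float32)); print("walls",rc,len(P))
for nm,x,y in(("post",.547,-.302),("pin",.442,-.321)):
    m=(z>.155)&(abs(C[...,0]-x)<.03)&(abs(C[...,1]-y)<.03); print(nm,C[m].min(0),C[m].max(0),C[m].mean(0))
m=(z>.1)&(z<.12)&(C[...,1]<-.12)&(C[...,1]>-.32)&(px[...,2]>px[...,0]+25)
rc=cv2.minAreaRect((C[m][:,:2]*1000).astype(np.float32)); print("rim",rc,m.sum())
print("base edge rail")
m=(z>.04)&(z<.056)&(C[...,0]>.42)&(C[...,0]<.47)&(C[...,1]<-.19)&(C[...,1]>-.26); print("pivot?",C[m].mean(0),C[m].min(0),C[m].max(0))
E
```

```text
bar 183 [0.5401 0.1667 0.1496]
[-0.99972834 -0.02330779] 0.4890617474683394 0.5928626991239746
floor ((546.6319580078125, 37.93791961669922), (161.5633544921875, 160.30453491210938), 89.57412719726562) 2503
walls ((543.3986206054688, 44.95353317260742), (148.0649871826172, 164.6151123046875), 1.3020844459533691) 395
post [ 0.53839749 -0.31060506  0.15784118] [ 0.55632929 -0.29203337  0.17465652] [ 0.54667706 -0.30121205  0.16877981]
pin [ 0.43319607 -0.32979361  0.15598293] [ 0.45197423 -0.311926    0.17459135] [ 0.44160433 -0.32014719  0.16842983]
rim ((545.6122436523438, -223.80770874023438), (163.59957885742188, 150.83428955078125), 0.8793049454689026) 428
base edge rail
pivot? [ 0.43733764 -0.23641517  0.04629818] [ 0.42001322 -0.25969112  0.04006751] [ 0.46488566 -0.19082933  0.05592558]
```

The crop confirms four real sinks: three bare and one dark. The pink block at crop (300,250) is the look-alike and stays untouched. The station is nearly aligned with the world (yaw about 0.018 rad), so I'm turning the tool to match and heading for the post.

Request:
step_arm(motion=[{"dp":[-45,-39,0],"twist":[0,0,-0.056],"hand":1},{"dp":[-90,-78,0],"twist":[0,0,-0.112],"hand":1},{"dp":[-135,-117,0],"twist":[0,0,-0.168],"hand":1},{"dp":[-180,-156,0],"twist":[0,0,-0.224],"hand":1},{"dp":[-225,-195,0],"twist":[0,0,-0.279],"hand":1}])

```text
clock: 2.12
tool_pos: [0.3293, 0.356, 0.261]
eef_rot: [-0.01, 1.0, 0.0, 0.0]
contact_force: [1.7, 0.4, -0.9]
opening: 1.002
finger_force: 0.0
```

```bash
cat >> h.py <<'E'
TH=.018
def S(p): p=np.array(p,float); return R.from_euler('z',-TH).apply(p)
def where():
    st=r.get_state(); Q=R.from_quat(st["eef_rot"]); x=Q.apply([1,0,0]); print("t",round(st["clock"],2),"S",(S(st["tool_pos"])*1000).round(1),"xaxis deg off -x",round(np.degrees(np.arctan2(-x[1],-x[0])-TH),2),"z",Q.apply([0,0,1]).round(3),"F",np.round(st["contact_force"],1),"open",round(st["opening"]*88,1),"q",np.round(st["q"],2))
    return st
E
python3 -c "
from h import *
where()"
```

```text
t 2.12 S [335.7 350.  261. ] xaxis deg off -x 0.13 z [ 0.001  0.001 -1.   ] F [ 1.7  0.4 -0.9] open 88.2 q [-0.71  0.52 -0.32  1.97  0.25  0.68  0.41]
```

Request:
step_arm(motion=[{"dp":[-29,-48,0],"twist":[0,0,0],"hand":1},{"dp":[-58,-96,0],"twist":[0,0,0],"hand":1},{"dp":[-86,-144,0],"twist":[0,0,0],"hand":1},{"dp":[-115,-192,0],"twist":[0,0,0],"hand":1},{"dp":[-144,-240,0],"twist":[0,0,0],"hand":1}])

```text
clock: 2.75
tool_pos: [0.4776, 0.1186, 0.261]
eef_rot: [-0.009, 1.0, 0.0, 0.0]
contact_force: [0.7, 0.1, -0.4]
opening: 0.999
finger_force: 0.0
```

Request:
step_arm(motion=[{"dp":[-12,-58,0],"twist":[0,0,0],"hand":1},{"dp":[-24,-116,0],"twist":[0,0,0],"hand":1},{"dp":[-36,-174,0],"twist":[0,0,0],"hand":1},{"dp":[-48,-232,0],"twist":[0,0,0],"hand":1},{"dp":[-61,-290,0],"twist":[0,0,0],"hand":1}])

```text
clock: 3.38
tool_pos: [0.5432, -0.1707, 0.2609]
eef_rot: [-0.009, 1.0, 0.0, 0.0]
contact_force: [1.2, -0.4, -0.8]
opening: 0.997
finger_force: 0.0
```

Request:
step_arm(motion=[{"dp":[0,-50,0],"twist":[0,0,0],"hand":1},{"dp":[0,-100,0],"twist":[0,0,0],"hand":1},{"dp":[0,-132,0],"twist":[0,0,0],"hand":1},{"dp":[0,-132,0],"twist":[0,0,0],"hand":1},{"dp":[0,-132,0],"twist":[0,0,0],"hand":1}])

```text
clock: 4.0
tool_pos: [0.5455, -0.2992, 0.2606]
eef_rot: [-0.01, 1.0, 0.001, 0.0]
contact_force: [-0.1, 0.6, 0.8]
opening: 1.0
finger_force: 0.0
```

```bash
python3 -c "
from h import *
where()"
```

```text
t 4.0 S [ 540.1 -308.9  260.6] xaxis deg off -x 0.09 z [ 0.     0.001 -1.   ] F [-0.1  0.6  0.8] open 88.0 q [ 0.64  0.7  -0.38  1.57  0.3   0.93  1.75]
```

Request:
step_arm(motion=[{"dp":[0,0,50],"twist":[0,0,0],"hand":1},{"dp":[0,0,100],"twist":[0,0,0],"hand":1},{"dp":[0,0,114],"twist":[0,0,0],"hand":0},{"dp":[0,0,114],"twist":[0,0,0],"hand":-1},{"dp":[0,0,114],"twist":[0,0,0],"hand":-1}], force=15)

```text
clock: 4.62
tool_pos: [0.5468, -0.3007, 0.1487]
eef_rot: [-0.009, 1.0, -0.001, 0.002]
contact_force: [0.9, 0.1, -0.3]
opening: 0.683
finger_force: 0.0
```

Request:
step_arm(motion=[{"dp":[0,0,0],"twist":[0,0,0],"hand":-1},{"dp":[0,0,0],"twist":[0,0,0],"hand":-1},{"dp":[0,20,0],"twist":[0,0,0],"hand":-1},{"dp":[0,40,0],"twist":[0,0,0],"hand":-1},{"dp":[0,60,0],"twist":[0,0,0],"hand":-1}])

```text
clock: 5.25
tool_pos: [0.5441, -0.2398, 0.1472]
eef_rot: [-0.009, 1.0, -0.0, 0.0]
contact_force: [-1.6, -3.8, 4.2]
opening: 0.219
finger_force: 15.0
```

```bash
python3 -c "
from h import *
where()"
```

```text
t 5.25 S [ 539.7 -249.5  147.2] xaxis deg off -x 0.0 z [ 0.    -0.001 -1.   ] F [-1.6 -3.8  4.2] open 19.3 q [ 0.51  0.81 -0.31  1.75  0.38  0.63  1.58]
```

Request:
step_arm(motion=[{"dp":[0,20,0],"twist":[0,0,0],"hand":-1},{"dp":[0,40,0],"twist":[0,0,0],"hand":-1},{"dp":[0,55,0],"twist":[0,0,0],"hand":-1},{"dp":[0,65,0],"twist":[0,0,0],"hand":-1},{"dp":[0,70,0],"twist":[0,0,0],"hand":-1}])

```text
clock: 5.88
tool_pos: [0.5431, -0.1737, 0.1473]
eef_rot: [-0.008, 1.0, -0.003, 0.001]
contact_force: [1.8, -17.0, 1.8]
opening: 0.22
finger_force: 15.0
```

Request:
step_arm(motion=[{"dp":[0,3,0],"twist":[0,0,0],"hand":-1},{"dp":[0,6,0],"twist":[0,0,0],"hand":-1},{"dp":[0,6,0],"twist":[0,0,0],"hand":-1}])

```text
clock: 6.25
tool_pos: [0.5431, -0.1736, 0.1472]
eef_rot: [-0.006, 1.0, -0.006, 0.001]
contact_force: [2.0, -21.5, -0.2]
opening: 0.222
finger_force: 15.0
```

```bash
python3 -c "
from h import *
where()"
```

```text
t 6.25 S [ 539.9 -183.3  147.2] xaxis deg off -x -0.4 z [ 0.002 -0.012 -1.   ] F [  2.  -21.5  -0.2] open 19.6 q [ 0.38  0.78 -0.27  1.83  0.38  0.57  1.45]
```

Request:
step_arm(motion=[{"dp":[0,-4,0],"twist":[0,0,0],"hand":0.2},{"dp":[0,-8,0],"twist":[0,0,0],"hand":0.2},{"dp":[0,-8,-50],"twist":[0,0,0],"hand":1},{"dp":[0,-8,-100],"twist":[0,0,0],"hand":1},{"dp":[0,-8,-100],"twist":[0,0,0],"hand":1}])

```text
clock: 6.88
tool_pos: [0.5452, -0.1706, 0.25]
eef_rot: [-0.01, 1.0, 0.0, 0.004]
contact_force: [0.2, -0.8, -0.6]
opening: 0.764
finger_force: 0.0
```

```bash
python3 - <<'E'
from h import *
where()
s=r.snapshot("top")
K=np.array([[s["fx"],0,s["cx"]],[0,s["fy"],s["cy"]],[0,0,1.]])
im=cv2.resize(cv2.imread("pics/top0.png"),(512,384))
save({"pixels":im[...,::-1]},"lock.png",(300,170,410,260),7)
for u,v,z in((334,234.7,.048),(345,233,.042),(375,226.5,.17)):
    n=cv2.undistortPoints(np.array([[[u,v]]],float),K,np.array(s["D"],float)).reshape(2)
    t,Q=pose(s); d=Q.apply([n[0],n[1],1]); print(S(t+d*(z-t[2])/d[2]).round(4))
E
```

```text
t 6.88 S [ 542.  -180.4  250. ] xaxis deg off -x 0.16 z [ 0.007  0.001 -1.   ] F [ 0.2 -0.8 -0.6] open 67.3 q [ 0.44  0.64 -0.36  1.74  0.29  0.8   1.53]
[ 0.4248 -0.237   0.048 ]
[ 0.4294 -0.2698  0.042 ]
[ 0.434  -0.3261  0.17  ]
```

View pics/lock.png

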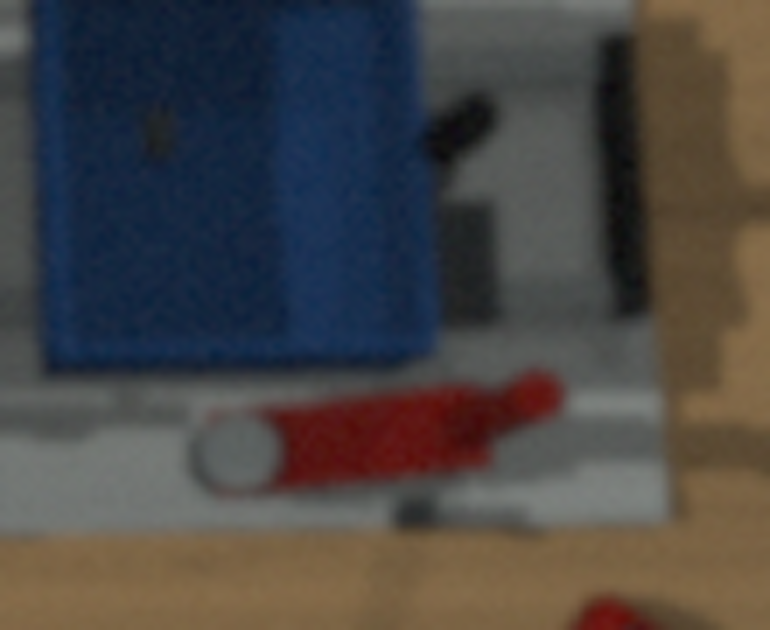

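The crop shows the pivot disc at crop (243,452), with the arm already turned about 0.1 rad from parked. That puts the pivot at S(425,-238) mm and the pin at S(435,-328). Next I grip the pin.

Request:
step_arm(motion=[{"dp":[30,-42,0],"twist":[0,0,0],"hand":0.6},{"dp":[60,-84,0],"twist":[0,0,0],"hand":0.6},{"dp":[90,-126,0],"twist":[0,0,0],"hand":0.6},{"dp":[107,-148,0],"twist":[0,0,0],"hand":0.6},{"dp":[107,-148,0],"twist":[0,0,0],"hand":0.6}])

```text
clock: 7.55
tool_pos: [0.4362, -0.3233, 0.2448]
eef_rot: [-0.007, 1.0, 0.001, -0.002]
contact_force: [-0.3, 1.1, 0.2]
opening: 0.802
finger_force: 0.0
```

Request:
step_arm(motion=[{"dp":[0,0,50],"twist":[0,0,0],"hand":0.6},{"dp":[0,0,102],"twist":[0,0,0],"hand":0.2},{"dp":[0,0,102],"twist":[0,0,0],"hand":-1},{"dp":[0,0,102],"twist":[0,0,0],"hand":-1},{"dp":[0,0,102],"twist":[0,0,0],"hand":-1}])

```text
clock: 8.18
tool_pos: [0.4401, -0.3227, 0.1466]
eef_rot: [-0.009, 1.0, -0.001, 0.002]
contact_force: [-0.1, -0.2, 0.5]
opening: 0.37
finger_force: 0.0
```

Request:
step_arm(motion=[{"dp":[0,0,0],"twist":[0,0,0],"hand":-1}])

```text
clock: 8.3
tool_pos: [0.4395, -0.323, 0.1462]
eef_rot: [-0.009, 1.0, -0.001, 0.001]
contact_force: [0.3, -0.6, -0.4]
opening: 0.257
finger_force: 0.0
```

```bash
python3 -c "
from h import *
where()
p=np.array([425,-238])
for a in np.arange(.1,1.62,.15): print(round(a,2),(95*np.array([np.sin(a),-np.cos(a)])+p).round(0))"
```

```text
t 8.3 S [ 433.6 -330.9  146.2] xaxis deg off -x 0.0 z [ 0.002 -0.001 -1.   ] F [ 0.3 -0.6 -0.4] open 22.6 q [ 0.73  0.77 -0.29  1.91  0.41  0.53  1.74]
0.1 [ 434. -333.]
0.25 [ 449. -330.]
0.4 [ 462. -326.]
0.55 [ 475. -319.]
0.7 [ 486. -311.]
0.85 [ 496. -301.]
1.0 [ 505. -289.]
1.15 [ 512. -277.]
1.3 [ 517. -263.]
1.45 [ 519. -249.]
1.6 [ 520. -235.]
```

Request:
step_arm(motion=[{"dp":[0,0,0],"twist":[0,0,0],"hand":-1},{"dp":[-15,1,0],"twist":[0,0,0],"hand":-1},{"dp":[-28,5,0],"twist":[0,0,0],"hand":-1},{"dp":[-41,12,0],"twist":[0,0,0],"hand":-1},{"dp":[-52,20,0],"twist":[0,0,0],"hand":-1}])

```text
clock: 8.93
tool_pos: [0.4914, -0.3054, 0.1461]
eef_rot: [-0.008, 1.0, -0.003, 0.002]
contact_force: [0.2, -7.9, 3.4]
opening: 0.22
finger_force: 15.0
```

Request:
step_arm(motion=[{"dp":[-10,10,0],"twist":[0,0,0],"hand":-1},{"dp":[-19,22,0],"twist":[0,0,0],"hand":-1},{"dp":[-26,34,0],"twist":[0,0,0],"hand":-1},{"dp":[-31,48,0],"twist":[0,0,0],"hand":-1},{"dp":[-33,62,0],"twist":[0,0,0],"hand":-1}])

```text
clock: 9.55
tool_pos: [0.5274, -0.2413, 0.1464]
eef_rot: [-0.009, 1.0, -0.002, 0.006]
contact_force: [6.4, -5.4, 0.4]
opening: 0.223
finger_force: 15.0
```

Request:
step_arm(motion=[{"dp":[-1,10,0],"twist":[0,0,0],"hand":-1},{"dp":[-1,18,0],"twist":[0,0,0],"hand":-1},{"dp":[-1,18,0],"twist":[0,0,0],"hand":-1}])

```text
clock: 9.93
tool_pos: [0.5269, -0.2279, 0.1463]
eef_rot: [-0.007, 1.0, -0.005, 0.005]
contact_force: [7.4, -14.8, -2.6]
opening: 0.221
finger_force: 15.0
```

```bash
python3 -c "
from h import *
where()"
```

```text
t 9.93 S [ 522.7 -237.4  146.3] xaxis deg off -x -0.23 z [ 0.01  -0.009 -1.   ] F [  7.4 -14.8  -2.6] open 19.5 q [ 0.48  0.79 -0.27  1.83  0.37  0.56  1.56]
```

Lock arm is at its end stop. Releasing with a limited opening, then moving over to the sinks.

Request:
step_arm(motion=[{"dp":[2,-6,0],"twist":[0,0,0],"hand":-0.1},{"dp":[2,-10,0],"twist":[0,0,0],"hand":-0.1},{"dp":[2,-12,0],"twist":[0,0,0],"hand":-0.1},{"dp":[2,-12,-55],"twist":[0,0,0],"hand":-0.1},{"dp":[2,-12,-110],"twist":[0,0,0],"hand":0.4}])

```text
clock: 10.55
tool_pos: [0.5204, -0.2323, 0.2553]
eef_rot: [-0.01, 1.0, 0.001, -0.001]
contact_force: [1.4, -0.5, -0.6]
opening: 0.546
finger_force: 0.0
```

Request:
step_arm(motion=[{"dp":[0,50,0],"twist":[0,0,0],"hand":0.4},{"dp":[0,110,0],"twist":[0,0,0],"hand":0.4},{"dp":[0,170,0],"twist":[0,0,0],"hand":0.4},{"dp":[0,230,0],"twist":[0,0,0],"hand":0.4},{"dp":[0,290,0],"twist":[0,0,0],"hand":0.4}])

```text
clock: 11.18
tool_pos: [0.5151, 0.0591, 0.2547]
eef_rot: [-0.009, 1.0, 0.0, -0.0]
contact_force: [0.5, 0.2, -0.2]
opening: 0.701
finger_force: 0.0
```

Request:
step_arm(motion=[{"dp":[3,50,0],"twist":[0,0,0.18],"hand":0.4},{"dp":[5,100,0],"twist":[0,0,0.36],"hand":0.4},{"dp":[7,150,0],"twist":[0,0,0.54],"hand":0.4},{"dp":[7,185,0],"twist":[0,0,0.72],"hand":0.4},{"dp":[7,185,0],"twist":[0,0,0.9],"hand":0.4}])

```text
clock: 11.8
tool_pos: [0.5037, 0.2465, 0.2544]
eef_rot: [0.426, 0.905, 0.001, -0.001]
contact_force: [-0.2, -0.1, 0.4]
opening: 0.703
finger_force: 0.0
```

```bash
cat >> h.py <<'E'
def sinks(s,dbg=True):
    C=cloud(s); z=C[...,2]; px=s["pixels"].astype(int); out=[]
    m=((z>.026)&(z<.046)&(C[...,1]>.18)&(C[...,0]>.36)&(C[...,0]<.62)).astype(np.uint8)
    n,l,st,_=cv2.connectedComponentsWithStats(m)
    for i in range(1,n):
        if st[i,4]>=80:
            P=C[l==i]; c,(w,h),a=cv2.minAreaRect((P[:,:2]*1000).astype(np.float32))
            if w<h: w,h,a=h,w,a+90
            sh=(a-90-np.degrees(TH)-90+90)%180-90  # closing-axis angle minus S y, wrapped
            print("sink S",(S([c[0],c[1],0])[:2]).round(0),"size",round(w),round(h),"n",st[i,4],"col",px[l==i].mean(0).round(0),"tool twist from aligned",round(-np.radians(sh),2))
E
python3 - <<'E'
from h import *
where()
s=r.snapshot("top"); sinks(s)
E
```

```text
t 11.8 S [508.1 237.4 254.4] xaxis deg off -x -51.48 z [-0.001  0.003 -1.   ] F [-0.2 -0.1  0.4] open 61.9 q [-0.51  0.61 -0.03  1.78  0.02  0.76  0.13]
sink S [417. 232.] size 60 39 n 180 col [56. 52. 46.] tool twist from aligned 0.97
```

```bash
cat >> h.py <<'E'
def goto(x,y,z,tw):
    st=r.get_state(); Q=R.from_quat(st["eef_rot"]); p=R.from_euler('z',TH).apply([x/1e3,y/1e3,z/1e3])
    Qd=R.from_euler('z',TH)*R.from_matrix(np.array([[-1,0,0],[0,1,0],[0,0,-1]]))*R.from_euler('z',tw)
    print("dp",(Q.inv().apply(p-np.array(st["tool_pos"]))*1000).round(1),"twist",(Q.inv()*Qd).as_rotvec().round(3))
E
python3 - <<'E'
from h import *
goto(515,238,27,.925); s=r.snapshot("side"); sinks(s)
E
```

```text
dp [ -2.3   6.9 227.4] twist [-0.    -0.002  0.019]
sink S [513. 239.] size 64 39 n 155 col [163. 160. 151.] tool twist from aligned 0.93
sink S [415. 233.] size 67 39 n 182 col [90. 81. 71.] tool twist from aligned 0.97
sink S [545. 369.] size 59 45 n 278 col [166. 163. 155.] tool twist from aligned -0.85
sink S [445. 374.] size 64 40 n 221 col [157. 154. 146.] tool twist from aligned 0.77
```

Request:
step_arm(motion=[{"dp":[-3,6,55],"twist":[0,0,0.02],"hand":0.4},{"dp":[-3,6,110],"twist":[0,0,0.02],"hand":0.4},{"dp":[-3,6,165],"twist":[0,0,0.02],"hand":0.4},{"dp":[-3,6,210],"twist":[0,0,0.02],"hand":0.4},{"dp":[-3,6,227],"twist":[0,0,0.02],"hand":0.4}], force=25)

```text
clock: 12.52
tool_pos: [0.5104, 0.242, 0.0254]
eef_rot: [0.435, 0.9, -0.002, -0.002]
contact_force: [-0.1, 0.2, -0.0]
opening: 0.7
finger_force: 0.0
```

Request:
step_arm(motion=[{"dp":[0,0,0],"twist":[0,0,0],"hand":-0.5},{"dp":[0,0,0],"twist":[0,0,0],"hand":-1},{"dp":[0,0,0],"twist":[0,0,0],"hand":-1},{"dp":[0,0,0],"twist":[0,0,0],"hand":-1}])

```text
clock: 13.02
tool_pos: [0.5131, 0.2437, 0.0295]
eef_rot: [0.436, 0.9, 0.001, 0.001]
contact_force: [0.4, -0.4, 6.3]
opening: 0.426
finger_force: 24.9
```

```bash
python3 - <<'E'
from h import *
where(); goto(575,54,250,0)
E
```

```text
t 13.03 S [517.4 234.4  29.5] xaxis deg off -x -52.69 z [ 0.003  0.001 -1.   ] F [ 0.4 -0.4  6.3] open 37.5 q [-0.52  0.97 -0.02  1.88  0.04  0.29  0.1 ]
dp [-178.5  -62.8 -220.6] twist [ 0.003  0.002 -0.92 ]
```

Request:
step_arm(motion=[{"dp":[0,0,-50],"twist":[0,0,0],"hand":-1},{"dp":[0,0,-110],"twist":[0,0,0],"hand":-1},{"dp":[0,0,-170],"twist":[0,0,0],"hand":-1},{"dp":[0,0,-222],"twist":[0,0,0],"hand":-1},{"dp":[0,0,-222],"twist":[0,0,0],"hand":-1}])

```text
clock: 13.65
tool_pos: [0.514, 0.2442, 0.2544]
eef_rot: [0.436, 0.9, 0.004, 0.003]
contact_force: [-0.6, 0.2, -1.9]
opening: 0.433
finger_force: 24.9
```

Request:
step_arm(motion=[{"dp":[-35,-13,0],"twist":[0,0,-0.18],"hand":-1},{"dp":[-70,-25,0],"twist":[0,0,-0.36],"hand":-1},{"dp":[-110,-39,0],"twist":[0,0,-0.54],"hand":-1},{"dp":[-150,-52,0],"twist":[0,0,-0.73],"hand":-1},{"dp":[-178,-63,0],"twist":[0,0,-0.92],"hand":-1}])

```text
clock: 14.28
tool_pos: [0.5723, 0.0618, 0.2482]
eef_rot: [-0.009, 1.0, -0.001, -0.001]
contact_force: [-0.7, 0.5, -2.0]
opening: 0.432
finger_force: 24.9
```

```bash
python3 - <<'E'
from h import *
where(); goto(575,54,154,0)
s=r.snapshot("side"); C=cloud(s); T=S(C.reshape(-1,3)).reshape(C.shape)*1000
m=(abs(T[...,2]-125)<5)&(abs(T[...,0]-543)<60)&(T[...,1]>-80)&(T[...,1]<140)
print("floor y pct",np.percentile(T[m][:,1],[1,50,99]),"x",np.percentile(T[m][:,0],[1,99]),np.median(T[m][:,2]))
save(s,"side1.png",(150,130,330,330),3)
E
```

```text
t 14.28 S [573.4  51.5 248.2] xaxis deg off -x -0.01 z [-0.003 -0.001 -1.   ] F [-0.7  0.5 -2. ] open 38.0 q [ 0.    0.65 -0.33  1.73  0.27  0.81  1.14]
dp [-1.9  2.6 94.2] twist [-0.001 -0.003 -0.   ]
floor y pct [-47.19745417  17.93880668 114.52325049] x [486.12725542 602.0613061 ] 124.87451998205167
```

View pics/side1.png

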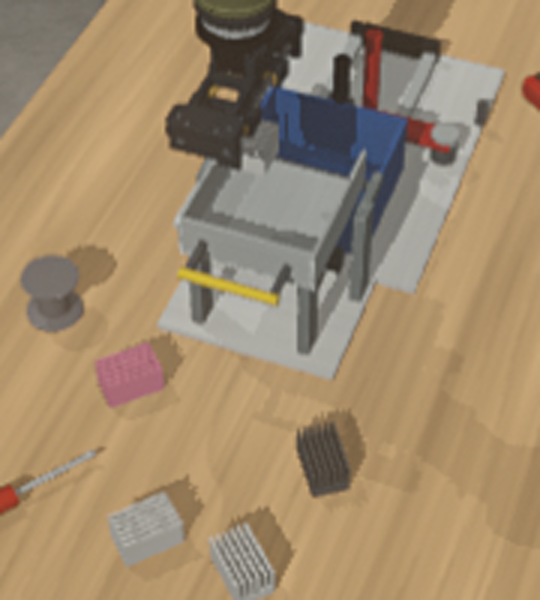

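The side view shows the sink held over the tray at crop (265,145), the lock arm across, and three sinks plus the pink block still on the bench. Lowering and releasing.

Request:
step_arm(motion=[{"dp":[-1,2,40],"twist":[0,0,0],"hand":-1},{"dp":[-1,2,75],"twist":[0,0,0],"hand":-1},{"dp":[-1,2,92],"twist":[0,0,0],"hand":-1},{"dp":[-1,2,93],"twist":[0,0,0],"hand":-1},{"dp":[-1,2,93],"twist":[0,0,0],"hand":0.1}])

```text
clock: 14.95
tool_pos: [0.5743, 0.0669, 0.1573]
eef_rot: [-0.007, 1.0, 0.0, 0.001]
contact_force: [-0.1, -0.8, 0.2]
opening: 0.52
finger_force: 0.0
```

Request:
step_arm(motion=[{"dp":[0,0,0],"twist":[0,0,0],"hand":0.1},{"dp":[0,0,-40],"twist":[0,0,0],"hand":0.1},{"dp":[0,0,-97],"twist":[0,0,0],"hand":0.4},{"dp":[0,0,-97],"twist":[0,0,0],"hand":0.4}])

```text
clock: 15.45
tool_pos: [0.5768, 0.0674, 0.2588]
eef_rot: [-0.006, 1.0, 0.001, 0.005]
contact_force: [-0.2, 0.4, -0.7]
opening: 0.694
finger_force: 0.0
```

```bash
python3 - <<'E'
from h import *
where(); s=r.snapshot("side"); sinks(s); goto(416,232,250,.97)
E
```

```text
t 15.45 S [577.9  57.  258.8] xaxis deg off -x -0.3 z [ 0.011  0.002 -1.   ] F [-0.2  0.4 -0.7] open 61.1 q [ 0.    0.64 -0.33  1.71  0.27  0.83  1.13]
sink S [414. 234.] size 64 39 n 193 col [87. 77. 67.] tool twist from aligned 0.97
sink S [546. 369.] size 58 44 n 271 col [161. 158. 150.] tool twist from aligned -0.85
sink S [446. 374.] size 62 40 n 227 col [152. 149. 141.] tool twist from aligned 0.78
dp [161.3 174.7   5.6] twist [0.004 0.005 0.965]
```

Request:
step_arm(motion=[{"dp":[32,35,0],"twist":[0,0,0.18],"hand":0.4},{"dp":[64,70,0],"twist":[0,0,0.36],"hand":0.4},{"dp":[100,110,0],"twist":[0,0,0.54],"hand":0.4},{"dp":[135,150,0],"twist":[0,0,0.72],"hand":0.4},{"dp":[161,176,0],"twist":[0,0,0.9],"hand":0.4}])

```text
clock: 16.12
tool_pos: [0.4082, 0.2418, 0.2529]
eef_rot: [0.431, 0.903, -0.001, -0.001]
contact_force: [0.6, -0.5, 0.4]
opening: 0.702
finger_force: 0.0
```

Request:
step_arm(motion=[{"dp":[0,0,0],"twist":[0,0,0.07],"hand":0.4},{"dp":[0,0,30],"twist":[0,0,0.07],"hand":0.4},{"dp":[0,0,80],"twist":[0,0,0.07],"hand":0.4},{"dp":[0,0,100],"twist":[0,0,0.07],"hand":0.4},{"dp":[0,0,100],"twist":[0,0,0.07],"hand":0.4}])

```text
clock: 16.75
tool_pos: [0.4092, 0.2394, 0.152]
eef_rot: [0.46, 0.888, -0.002, -0.001]
contact_force: [0.3, -0.3, 0.5]
opening: 0.703
finger_force: 0.0
```

```bash
python3 - <<'E'
from h import *
where(); s=r.snapshot("side"); sinks(s); goto(416,232,27,.97)
E
```

```text
t 16.75 S [413.4 232.  152. ] xaxis deg off -x -55.84 z [-0.004 -0.003 -1.   ] F [ 0.3 -0.3  0.5] open 61.8 q [-0.62  0.69 -0.02  2.11  0.03  0.34 -0.04]
sink S [415. 233.] size 69 39 n 184 col [87. 78. 68.] tool twist from aligned 0.95
sink S [545. 369.] size 59 43 n 272 col [164. 162. 154.] tool twist from aligned -0.82
sink S [446. 373.] size 63 42 n 220 col [156. 153. 145.] tool twist from aligned 0.81
dp [ -1.4   1.5 126.1] twist [-0.002  0.    -0.005]
```

Request:
step_arm(motion=[{"dp":[-1,2,50],"twist":[0,0,0],"hand":0.4},{"dp":[-1,2,100],"twist":[0,0,0],"hand":0.4},{"dp":[-1,2,125],"twist":[0,0,0],"hand":0.4},{"dp":[-1,2,125],"twist":[0,0,0],"hand":0},{"dp":[-1,2,125],"twist":[0,0,0],"hand":-1}])

```text
clock: 17.42
tool_pos: [0.4136, 0.2411, 0.0301]
eef_rot: [0.46, 0.888, 0.001, 0.001]
contact_force: [0.1, 0.6, -0.5]
opening: 0.495
finger_force: 0.0
```

Request:
step_arm(motion=[{"dp":[0,0,0],"twist":[0,0,0],"hand":-1},{"dp":[0,0,0],"twist":[0,0,0],"hand":-1},{"dp":[0,0,0],"twist":[0,0,0],"hand":-1}])

```text
clock: 17.8
tool_pos: [0.4136, 0.2412, 0.0302]
eef_rot: [0.46, 0.888, 0.001, 0.001]
contact_force: [0.2, 0.4, 7.9]
opening: 0.427
finger_force: 25.0
```

```bash
python3 - <<'E'
from h import *
where(); goto(511,54,250,0)
E
```

```text
t 17.8 S [417.9 233.7  30.2] xaxis deg off -x -55.86 z [ 0.002  0.002 -1.   ] F [0.2 0.4 7.9] open 37.6 q [-0.62  0.94 -0.    2.14  0.04  0.06 -0.05]
dp [-201.   -23.2 -219.8] twist [ 0.003  0.001 -0.975]
```

Request:
step_arm(motion=[{"dp":[0,0,-50],"twist":[0,0,0],"hand":-1},{"dp":[0,0,-110],"twist":[0,0,0],"hand":-1},{"dp":[0,0,-170],"twist":[0,0,0],"hand":-1},{"dp":[0,0,-223],"twist":[0,0,0],"hand":-1},{"dp":[0,0,-223],"twist":[0,0,0],"hand":-1}])

```text
clock: 18.42
tool_pos: [0.4146, 0.2418, 0.2559]
eef_rot: [0.461, 0.888, 0.004, 0.002]
contact_force: [-0.7, 0.7, -2.4]
opening: 0.43
finger_force: 25.0
```

Request:
step_arm(motion=[{"dp":[-40,-5,0],"twist":[0,0,-0.18],"hand":-1},{"dp":[-80,-10,0],"twist":[0,0,-0.36],"hand":-1},{"dp":[-120,-14,0],"twist":[0,0,-0.54],"hand":-1},{"dp":[-165,-19,0],"twist":[0,0,-0.72],"hand":-1},{"dp":[-201,-23,0],"twist":[0,0,-0.9],"hand":-1}])

```text
clock: 19.05
tool_pos: [0.5095, 0.061, 0.2505]
eef_rot: [0.026, 1.0, -0.0, -0.001]
contact_force: [0.2, 0.3, -1.4]
opening: 0.427
finger_force: 25.0
```

Request:
step_arm(motion=[{"dp":[0,0,0],"twist":[0,0,-0.075],"hand":-1},{"dp":[0,0,0],"twist":[0,0,-0.075],"hand":-1}])

```text
clock: 19.3
tool_pos: [0.5089, 0.0625, 0.2506]
eef_rot: [-0.008, 1.0, 0.0, -0.001]
contact_force: [0.4, 0.9, -1.2]
opening: 0.43
finger_force: 25.0
```

```bash
cat >> h.py <<'E'
def tray(s):
    C=cloud(s); T=S(C.reshape(-1,3)).reshape(C.shape)*1000
    m=((T[...,2]>150)&(T[...,2]<168)&(abs(T[...,0]-543)<64)&(T[...,1]>-45)&(T[...,1]<100)).astype(np.uint8)
    n,l,st,_=cv2.connectedComponentsWithStats(m)
    for i in range(1,n):
        if st[i,4]>25: print("in tray",st[i,4],T[l==i].mean(0).round(0),T[l==i].min(0).round(0)[:2],T[l==i].max(0).round(0)[:2])
E
python3 - <<'E'
from h import *
where(); goto(511,54,155,0); s=r.snapshot("side"); tray(s); sinks(s)
E
```

```text
t 19.3 S [509.9  53.4 250.6] xaxis deg off -x -0.08 z [-0.003  0.    -1.   ] F [ 0.4  0.9 -1.2] open 37.8 q [ 0.01  0.57 -0.35  1.9   0.29  0.72  1.08]
dp [-1.3  0.6 95.6] twist [ 0.    -0.003 -0.001]
in tray 221 [566.  60. 158.] [537.  35.] [596.  81.]
sink S [545. 370.] size 58 46 n 267 col [160. 157. 149.] tool twist from aligned -0.84
sink S [445. 375.] size 63 39 n 221 col [151. 148. 140.] tool twist from aligned 0.75
```

Request:
step_arm(motion=[{"dp":[1,1,40],"twist":[0,0,0],"hand":-1},{"dp":[1,1,75],"twist":[0,0,0],"hand":-1},{"dp":[1,1,93],"twist":[0,0,0],"hand":-1},{"dp":[1,1,95],"twist":[0,0,0],"hand":-1},{"dp":[1,1,95],"twist":[0,0,0],"hand":0.1}])

```text
clock: 19.98
tool_pos: [0.5088, 0.0652, 0.1568]
eef_rot: [-0.009, 1.0, 0.0, 0.0]
contact_force: [-1.1, 0.5, -0.6]
opening: 0.52
finger_force: 0.0
```

Request:
step_arm(motion=[{"dp":[0,0,0],"twist":[0,0,0],"hand":0.1},{"dp":[0,0,-40],"twist":[0,0,0],"hand":0.1},{"dp":[0,0,-97],"twist":[0,0,0],"hand":0.4},{"dp":[0,0,-97],"twist":[0,0,0],"hand":0.4}])

```text
clock: 20.48
tool_pos: [0.5108, 0.0651, 0.2571]
eef_rot: [-0.009, 1.0, 0.001, 0.004]
contact_force: [-0.0, -0.3, -0.5]
opening: 0.7
finger_force: 0.0
```

```bash
python3 - <<'E'
from h import *
where(); s=r.snapshot("side"); sinks(s); tray(s); goto(447,374,150,.77)
E
```

```text
t 20.48 S [511.9  55.9 257.1] xaxis deg off -x -0.0 z [ 0.008  0.002 -1.   ] F [-0.  -0.3 -0.5] open 61.6 q [ 0.02  0.56 -0.37  1.9   0.29  0.72  1.07]
sink S [546. 369.] size 60 43 n 274 col [160. 157. 149.] tool twist from aligned -0.84
sink S [446. 375.] size 63 40 n 223 col [153. 149. 141.] tool twist from aligned 0.75
in tray 337 [545.  63. 159.] [479.  35.] [601.  82.]
dp [ 63.8 318.6 105. ] twist [0.002 0.003 0.77 ]
```

Request:
step_arm(motion=[{"dp":[12,58,0],"twist":[0,0,0.154],"hand":0.4},{"dp":[24,116,0],"twist":[0,0,0.308],"hand":0.4},{"dp":[36,174,0],"twist":[0,0,0.462],"hand":0.4},{"dp":[48,232,0],"twist":[0,0,0.616],"hand":0.4},{"dp":[60,290,0],"twist":[0,0,0.77],"hand":0.4}])

```text
clock: 21.15
tool_pos: [0.4421, 0.3539, 0.2518]
eef_rot: [0.37, 0.929, -0.002, -0.0]
contact_force: [1.2, -0.0, 0.4]
opening: 0.697
finger_force: 0.0
```

```bash
python3 - <<'E'
from h import *
where(); goto(447,374,27,.77)
E
```

```text
t 21.15 S [448.4 345.9 251.8] xaxis deg off -x -44.4 z [-0.002 -0.003 -1.   ] F [ 1.2 -0.   0.4] open 61.3 q [-0.7   0.62 -0.09  1.76  0.08  0.77 -0.02]
dp [ 20.8  19.9 224.7] twist [-0.004  0.001 -0.005]
```

Request:
step_arm(motion=[{"dp":[20,18,40],"twist":[0,0,0],"hand":0.4},{"dp":[20,18,100],"twist":[0,0,0],"hand":0.4},{"dp":[20,18,130],"twist":[0,0,0],"hand":0.4},{"dp":[20,18,140],"twist":[0,0,0],"hand":0.4},{"dp":[20,18,140],"twist":[0,0,0],"hand":0.4}])

```text
clock: 21.78
tool_pos: [0.4408, 0.3794, 0.113]
eef_rot: [0.367, 0.93, -0.001, -0.0]
contact_force: [1.4, -0.3, -0.2]
opening: 0.702
finger_force: 0.0
```

```bash
python3 - <<'E'
from h import *
where(); s=r.snapshot("side"); sinks(s); s=r.snapshot("top"); sinks(s); goto(447,374,27,.77)
E
```

```text
t 21.77 S [447.6 371.4 113. ] xaxis deg off -x -44.11 z [-0.001 -0.001 -1.   ] F [ 1.4 -0.3 -0.2] open 61.8 q [-0.75  0.84 -0.07  1.81  0.11  0.49 -0.07]
sink S [555. 379.] size 42 33 n 160 col [165. 162. 154.] tool twist from aligned 0.68
sink S [445. 374.] size 64 40 n 224 col [158. 155. 147.] tool twist from aligned 0.74
sink S [548. 368.] size 61 38 n 139 col [104. 100.  92.] tool twist from aligned -0.85
dp [ 2.4  0.1 87.7] twist [ 0.002  0.    -0.   ]
```

Request:
step_arm(motion=[{"dp":[2,0,45],"twist":[0,0,0],"hand":0.4},{"dp":[2,0,80],"twist":[0,0,0],"hand":0.4},{"dp":[2,0,86],"twist":[0,0,0],"hand":0.4},{"dp":[2,0,86],"twist":[0,0,0],"hand":0},{"dp":[2,0,86],"twist":[0,0,0],"hand":-1}])

```text
clock: 22.5
tool_pos: [0.4407, 0.382, 0.0295]
eef_rot: [0.367, 0.93, 0.001, 0.001]
contact_force: [0.8, 0.3, 0.3]
opening: 0.499
finger_force: 0.0
```

Request:
step_arm(motion=[{"dp":[0,0,0],"twist":[0,0,0],"hand":-1},{"dp":[0,0,0],"twist":[0,0,0],"hand":-1},{"dp":[0,0,0],"twist":[0,0,0],"hand":-1}])

```text
clock: 22.88
tool_pos: [0.4405, 0.3818, 0.0293]
eef_rot: [0.367, 0.93, 0.001, 0.001]
contact_force: [-0.7, -0.4, 7.9]
opening: 0.428
finger_force: 24.9
```

```bash
python3 - <<'E'
from h import *
where(); goto(575,-14,250,0)
E
```

```text
t 22.88 S [447.3 373.8  29.3] xaxis deg off -x -44.11 z [ 0.002  0.002 -1.   ] F [-0.7 -0.4  7.9] open 37.6 q [-0.77  0.98 -0.05  1.83  0.12  0.33 -0.09]
dp [-361.6 -189.1 -221.2] twist [ 0.002  0.001 -0.77 ]
```

Request:
step_arm(motion=[{"dp":[0,0,-50],"twist":[0,0,0],"hand":-1},{"dp":[0,0,-110],"twist":[0,0,0],"hand":-1},{"dp":[0,0,-170],"twist":[0,0,0],"hand":-1},{"dp":[0,0,-223],"twist":[0,0,0],"hand":-1},{"dp":[0,0,-223],"twist":[0,0,0],"hand":-1}])

```text
clock: 23.5
tool_pos: [0.4416, 0.3828, 0.2555]
eef_rot: [0.367, 0.93, 0.004, 0.002]
contact_force: [0.3, 0.3, -1.9]
opening: 0.43
finger_force: 24.9
```

Request:
step_arm(motion=[{"dp":[-45,-24,0],"twist":[0,0,-0.154],"hand":-1},{"dp":[-97,-51,0],"twist":[0,0,-0.308],"hand":-1},{"dp":[-150,-78,0],"twist":[0,0,-0.462],"hand":-1},{"dp":[-203,-106,0],"twist":[0,0,-0.616],"hand":-1},{"dp":[-255,-133,0],"twist":[0,0,-0.77],"hand":-1}])

```text
clock: 24.12
tool_pos: [0.5347, 0.1076, 0.2495]
eef_rot: [-0.012, 1.0, -0.0, -0.001]
contact_force: [0.9, 0.1, -1.2]
opening: 0.428
finger_force: 24.9
```

```bash
python3 - <<'E'
from h import *
where(); goto(573,-14,250,0)
E
```

```text
t 24.12 S [536.5  97.9 249.5] xaxis deg off -x 0.31 z [-0.002 -0.001 -1.   ] F [ 0.9  0.1 -1.2] open 37.6 q [-0.06  0.61 -0.36  1.81  0.3   0.77  1.01]
dp [ -35.9 -112.1   -0.5] twist [-0.    -0.002  0.005]
```

Request:
step_arm(motion=[{"dp":[-18,-55,0],"twist":[0,0,0],"hand":-1},{"dp":[-36,-109,0],"twist":[0,0,0],"hand":-1},{"dp":[-36,-109,0],"twist":[0,0,0],"hand":-1},{"dp":[-36,-109,40],"twist":[0,0,0],"hand":-1},{"dp":[-36,-109,70],"twist":[0,0,0],"hand":-1}])

```text
clock: 24.75
tool_pos: [0.5717, 0.0025, 0.1787]
eef_rot: [-0.01, 1.0, 0.0, -0.001]
contact_force: [0.9, -0.4, -1.4]
opening: 0.428
finger_force: 24.9
```

```bash
python3 - <<'E'
from h import *
where(); goto(573,-14,155,0); s=r.snapshot("side");tray(s)
E
```

```text
t 24.75 S [571.7  -7.8 178.7] xaxis deg off -x 0.08 z [-0.003  0.001 -1.   ] F [ 0.9 -0.4 -1.4] open 37.7 q [ 0.11  0.74 -0.33  1.8   0.36  0.66  1.16]
dp [-1.4 -6.2 23.7] twist [ 0.001 -0.002  0.001]
in tray 48 [549.   8. 159.] [539. -18.] [578.  28.]
in tray 351 [544.  63. 159.] [479.  36.] [601.  82.]
```

Request:
step_arm(motion=[{"dp":[-1,-5,15],"twist":[0,0,0],"hand":-1},{"dp":[-1,-5,22],"twist":[0,0,0],"hand":-1},{"dp":[-1,-5,23],"twist":[0,0,0],"hand":-1},{"dp":[-1,-5,23],"twist":[0,0,0],"hand":0.1},{"dp":[-1,-5,23],"twist":[0,0,0],"hand":0.1}])

```text
clock: 25.42
tool_pos: [0.5748, -0.0033, 0.1585]
eef_rot: [-0.009, 1.0, 0.0, 0.001]
contact_force: [0.8, 0.9, -0.0]
opening: 0.549
finger_force: 0.0
```

Request:
step_arm(motion=[{"dp":[0,0,-40],"twist":[0,0,0],"hand":0.1},{"dp":[0,0,-97],"twist":[0,0,0],"hand":0.4},{"dp":[0,58,-97],"twist":[0,0,-0.17],"hand":0.4},{"dp":[0,116,-97],"twist":[0,0,-0.34],"hand":0.4},{"dp":[0,174,-97],"twist":[0,0,-0.51],"hand":0.4}])

```text
clock: 26.05
tool_pos: [0.5713, 0.1721, 0.2557]
eef_rot: [-0.263, 0.965, -0.0, 0.001]
contact_force: [0.7, 0.3, -0.6]
opening: 0.7
finger_force: 0.0
```

```bash
python3 - <<'E'
from h import *
where(); s=r.snapshot("side"); sinks(s); tray(s); s=r.snapshot("top"); sinks(s); tray(s); goto(547,368.5,250,-.84)
E
```

```text
t 26.05 S [574.3 161.8 255.7] xaxis deg off -x 29.51 z [ 0.002  0.    -1.   ] F [ 0.7  0.3 -0.6] open 61.6 q [-0.08  0.69 -0.51  1.65  0.41  0.9   1.36]
sink S [545. 369.] size 59 42 n 273 col [162. 159. 151.] tool twist from aligned -0.83
in tray 203 [572. -10. 159.] [541. -36.] [603.  11.]
in tray 220 [522.  63. 160.] [479.  36.] [574.  82.]
sink S [548. 368.] size 62 38 n 141 col [110. 106.  97.] tool twist from aligned -0.84
in tray 36 [579.  46. 157.] [554.  44.] [604.  47.]
dp [-77.1 184.9   7.7] twist [ 0.006  0.007 -0.316]
```

Request:
step_arm(motion=[{"dp":[-20,46,0],"twist":[0,0,-0.1],"hand":0.4},{"dp":[-42,98,0],"twist":[0,0,-0.2],"hand":0.4},{"dp":[-64,150,0],"twist":[0,0,-0.316],"hand":0.4},{"dp":[-76,182,40],"twist":[0,0,-0.316],"hand":0.4},{"dp":[-76,182,90],"twist":[0,0,-0.316],"hand":0.4}])

```text
clock: 26.78
tool_pos: [0.544, 0.371, 0.1655]
eef_rot: [-0.412, 0.911, 0.002, 0.002]
contact_force: [1.2, -0.3, -1.0]
opening: 0.701
finger_force: 0.0
```

```bash
python3 - <<'E'
from h import *
where(); s=r.snapshot("side"); sinks(s); goto(547,368.5,27,-.84)
E
```

```text
t 26.77 S [550.6 361.1 165.5] xaxis deg off -x 47.57 z [ 0.002  0.006 -1.   ] F [ 1.2 -0.3 -1. ] open 61.7 q [-0.4   0.89 -0.52  1.53  0.53  0.86  1.31]
sink S [545. 370.] size 59 42 n 270 col [167. 165. 157.] tool twist from aligned -0.86
dp [-10.2   9.6 130.4] twist [ 0.002 -0.009 -0.011]
```

```bash
python3 - <<'E'
from h import *
where(); goto(547,368.5,27,-.84); s=r.snapshot("side"); where(); goto(547,368.5,27,-.84)
E
```

```text
t 26.82 S [548.1 355.2 157.5] xaxis deg off -x 47.49 z [-0.007 -0.005 -1.   ] F [-0.5 -2.3 -4.4] open 61.8 q [-0.4   0.89 -0.52  1.54  0.53  0.86  1.31]
dp [-10.2   9.6 130.4] twist [ 0.002 -0.009 -0.011]
t 26.88 S [548.9 353.5 159.9] xaxis deg off -x 47.39 z [-0.007 -0.007 -1.   ] F [ 0.7 -1.4 -0.6] open 61.9 q [-0.4   0.89 -0.52  1.54  0.53  0.86  1.31]
dp [-11.2  11.5 132.8] twist [ 0.001 -0.01  -0.013]
```

Request:
step_arm(motion=[{"dp":[-10,10,40],"twist":[0,0,0],"hand":0.4},{"dp":[-10,10,70],"twist":[0,0,0],"hand":0.4},{"dp":[-10,10,70],"twist":[0,0,0],"hand":0.4}])

```text
clock: 27.25
tool_pos: [0.5444, 0.3786, 0.0946]
eef_rot: [-0.409, 0.913, -0.001, -0.001]
contact_force: [1.6, -0.6, 0.3]
opening: 0.702
finger_force: 0.0
```

```bash
python3 - <<'E'
from h import *
s=r.snapshot("side"); sinks(s);where(); goto(547,368.5,27,-.84)
E
```

```text
sink S [559. 386.] size 42 18 n 81 col [163. 160. 152.] tool twist from aligned 0.67
t 27.3 S [551.9 369.6  96.1] xaxis deg off -x 47.25 z [ 0.001 -0.    -1.   ] F [ 0.2 -0.1 -0.4] open 61.9 q [-0.44  0.98 -0.47  1.54  0.58  0.76  1.26]
dp [ 4.2  2.9 69.1] twist [-0.001  0.001 -0.015]
```

Request:
step_arm(motion=[{"dp":[4,3,40],"twist":[0,0,-0.015],"hand":0.4},{"dp":[4,3,68],"twist":[0,0,-0.015],"hand":0.4},{"dp":[4,3,68],"twist":[0,0,-0.015],"hand":0.4},{"dp":[4,3,68],"twist":[0,0,-0.015],"hand":0},{"dp":[4,3,68],"twist":[0,0,-0.015],"hand":-1}])

```text
clock: 27.92
tool_pos: [0.5405, 0.38, 0.0289]
eef_rot: [-0.416, 0.909, 0.001, 0.002]
contact_force: [0.1, -0.6, -0.3]
opening: 0.498
finger_force: 0.0
```

Request:
step_arm(motion=[{"dp":[0,0,0],"twist":[0,0,0],"hand":-1},{"dp":[0,0,0],"twist":[0,0,0],"hand":-1},{"dp":[0,0,0],"twist":[0,0,0],"hand":-1}])

```text
clock: 28.3
tool_pos: [0.5402, 0.3797, 0.0284]
eef_rot: [-0.416, 0.909, 0.0, 0.001]
contact_force: [0.6, -1.3, 5.9]
opening: 0.426
finger_force: 25.0
```

```bash
python3 - <<'E'
from h import *
where(); goto(508,-13,250,0)
E
```

```text
t 28.3 S [547.  369.9  28.4] xaxis deg off -x 48.18 z [ 0.002  0.001 -1.   ] F [ 0.6 -1.3  5.9] open 37.5 q [-0.46  1.07 -0.42  1.57  0.64  0.65  1.22]
dp [ 310.8 -226.4 -222.2] twist [0.    0.003 0.841]
```

Request:
step_arm(motion=[{"dp":[0,0,-50],"twist":[0,0,0],"hand":-1},{"dp":[0,0,-110],"twist":[0,0,0],"hand":-1},{"dp":[0,0,-170],"twist":[0,0,0],"hand":-1},{"dp":[0,0,-223],"twist":[0,0,0],"hand":-1},{"dp":[0,0,-223],"twist":[0,0,0],"hand":-1}])

```text
clock: 28.92
tool_pos: [0.5407, 0.3813, 0.255]
eef_rot: [-0.416, 0.909, 0.002, 0.005]
contact_force: [0.3, 1.1, -2.2]
opening: 0.432
finger_force: 25.0
```

Request:
step_arm(motion=[{"dp":[38,-28,0],"twist":[0,0,0.168],"hand":-1},{"dp":[80,-58,0],"twist":[0,0,0.336],"hand":-1},{"dp":[124,-90,0],"twist":[0,0,0.504],"hand":-1},{"dp":[168,-122,0],"twist":[0,0,0.672],"hand":-1},{"dp":[210,-153,0],"twist":[0,0,0.84],"hand":-1}])

```text
clock: 29.55
tool_pos: [0.5167, 0.1178, 0.2486]
eef_rot: [-0.007, 1.0, -0.001, -0.001]
contact_force: [0.5, -0.2, -0.2]
opening: 0.43
finger_force: 25.0
```

```bash
python3 - <<'E'
from h import *
r.snapshot("top"); where(); goto(508,-13,250,0)
E
```

```text
t 29.6 S [517.8  98.8 248. ] xaxis deg off -x -1.11 z [-0.006 -0.01  -1.   ] F [-1.3 -6.9 -1.5] open 37.7 q [-0.07  0.6  -0.37  1.86  0.31  0.75  0.96]
dp [   7.6 -112.    -0.8] twist [-0.01  -0.006 -0.019]
```

Request:
step_arm(motion=[{"dp":[4,-50,0],"twist":[0,0,0],"hand":-1},{"dp":[8,-100,0],"twist":[0,0,0],"hand":-1},{"dp":[8,-110,0],"twist":[0,0,0],"hand":-1},{"dp":[8,-110,40],"twist":[0,0,0],"hand":-1},{"dp":[8,-110,65],"twist":[0,0,0],"hand":-1}])

```text
clock: 30.22
tool_pos: [0.5113, 0.0108, 0.1829]
eef_rot: [-0.01, 1.0, 0.0, -0.001]
contact_force: [0.0, 0.8, -1.2]
opening: 0.428
finger_force: 25.0
```

```bash
python3 - <<'E'
from h import *
r.snapshot("top"); where(); goto(508,-13,154,0)
E
```

```text
t 30.27 S [509.8   1.7 180.5] xaxis deg off -x 0.17 z [-0.007  0.001 -1.   ] F [-0.9  1.2 -2.8] open 37.7 q [ 0.09  0.68 -0.33  1.98  0.4   0.55  1.08]
dp [  1.7 -14.7  26.5] twist [ 0.001 -0.007  0.003]
```

Request:
step_arm(motion=[{"dp":[2,-14,0],"twist":[0,0,0],"hand":-1},{"dp":[2,-14,15],"twist":[0,0,0],"hand":-1},{"dp":[2,-14,25],"twist":[0,0,0],"hand":-1},{"dp":[2,-14,26],"twist":[0,0,0],"hand":-1},{"dp":[2,-14,26],"twist":[0,0,0],"hand":0.1}])

```text
clock: 30.9
tool_pos: [0.5106, -0.0036, 0.1589]
eef_rot: [-0.01, 1.0, 0.0, 0.0]
contact_force: [0.8, 0.5, -0.7]
opening: 0.52
finger_force: 0.0
```

Request:
step_arm(motion=[{"dp":[0,0,0],"twist":[0,0,0],"hand":0.1},{"dp":[0,0,-40],"twist":[0,0,0],"hand":0.1},{"dp":[0,0,-95],"twist":[0,0,0],"hand":0.1},{"dp":[-17,58,-95],"twist":[0,0,0],"hand":0},{"dp":[-34,116,-95],"twist":[0,0,0],"hand":0}])

```text
clock: 31.52
tool_pos: [0.5433, 0.113, 0.2552]
eef_rot: [-0.008, 1.0, 0.0, 0.002]
contact_force: [0.2, 0.7, -0.0]
opening: 0.497
finger_force: 0.0
```

Request:
step_arm(motion=[{"dp":[0,54,0],"twist":[0,0,0],"hand":0},{"dp":[0,54,0],"twist":[0,0,0],"hand":0}])

```text
clock: 31.78
tool_pos: [0.5402, 0.1733, 0.2544]
eef_rot: [-0.014, 1.0, 0.002, 0.001]
contact_force: [0.0, -0.3, 0.7]
opening: 0.502
finger_force: 0.0
```

```bash
python3 - <<'E'
from h import *
s=r.snapshot("side"); where(); sinks(s); tray(s); goto(543,157,200,0); save(s,"side2.png",(150,130,330,330),3)
E
```

```text
t 31.82 S [543.5 159.6 254.1] xaxis deg off -x 0.34 z [ 0.     0.001 -1.   ] F [-0.3 -1.3  0.2] open 44.1 q [-0.15  0.64 -0.39  1.75  0.31  0.82  0.91]
in tray 271 [521.  -8. 159.] [480. -34.] [573.  12.]
in tray 202 [518.  64. 159.] [479.  35.] [564.  81.]
dp [ 0.6 -2.7 54.1] twist [0.001 0.    0.006]
```

View pics/side2.png

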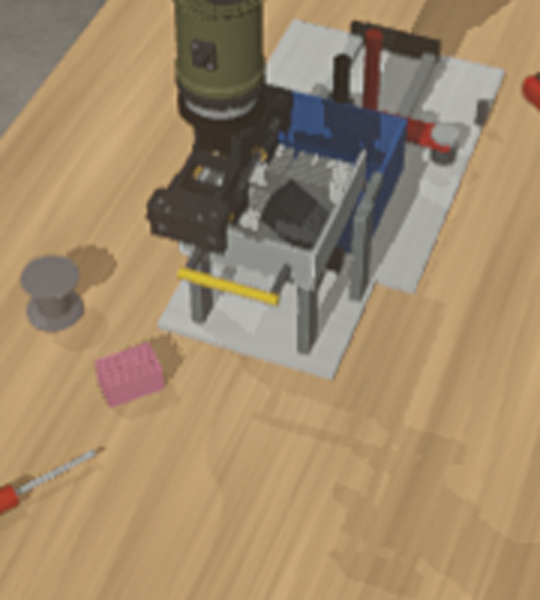

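Side view: four sinks in the tray, the pink block at crop (130,372) untouched, and the lock arm across. Next I grip the bar.

Request:
step_arm(motion=[{"dp":[0,-3,30],"twist":[0,0,0],"hand":0},{"dp":[0,-3,60],"twist":[0,0,0],"hand":0},{"dp":[0,-3,90],"twist":[0,0,0],"hand":0},{"dp":[0,-3,106],"twist":[0,0,0],"hand":0},{"dp":[0,-3,106],"twist":[0,0,0],"hand":0}], force=30)

```text
clock: 32.45
tool_pos: [0.5413, 0.1624, 0.1475]
eef_rot: [-0.009, 1.0, -0.001, -0.0]
contact_force: [-0.4, 0.4, 0.7]
opening: 0.501
finger_force: 0.0
```

```bash
python3 - <<'E'
from h import *
where()
E
```

```text
t 32.45 S [544.1 152.6 147.5] xaxis deg off -x -0.0 z [-0.    -0.001 -1.   ] F [-0.4  0.4  0.7] open 44.1 q [-0.19  0.78 -0.31  1.84  0.4   0.58  0.83]
```

Request:
step_arm(motion=[{"dp":[0,0,0],"twist":[0,0,0],"hand":-1},{"dp":[0,0,0],"twist":[0,0,0],"hand":-1},{"dp":[0,0,0],"twist":[0,0,0],"hand":-1},{"dp":[0,0,0],"twist":[0,0,0],"hand":-1},{"dp":[0,0,0],"twist":[0,0,0],"hand":-1}])

```text
clock: 33.08
tool_pos: [0.5413, 0.167, 0.1482]
eef_rot: [-0.011, 1.0, 0.003, 0.001]
contact_force: [-0.3, 5.8, -1.3]
opening: 0.119
finger_force: 29.6
```

```bash
python3 - <<'E'
from h import *
where()
E
```

```text
t 33.08 S [544.2 157.2 148.2] xaxis deg off -x 0.2 z [ 0.002  0.005 -1.   ] F [-0.3  5.8 -1.3] open 10.4 q [-0.2   0.78 -0.31  1.84  0.4   0.58  0.83]
```

Request:
step_arm(motion=[{"dp":[0,2,-15],"twist":[0,0,0],"hand":-1},{"dp":[0,-1,-30],"twist":[0,0,0],"hand":-1},{"dp":[0,-6,-45],"twist":[0,0,0],"hand":-1},{"dp":[0,-11,-60],"twist":[0,0,0],"hand":-1},{"dp":[0,-18,-74],"twist":[0,0,0],"hand":-1}])

```text
clock: 33.7
tool_pos: [0.5416, 0.1442, 0.2227]
eef_rot: [-0.009, 1.0, -0.001, 0.0]
contact_force: [2.5, -2.8, -7.4]
opening: 0.115
finger_force: 30.2
```

```bash
cat >> h.py <<'E'
def arc(a):
    st=where(); y,z=S(st["tool_pos"])[1:]*1000; z-=3
    print("a now",round(np.arctan2(z-125,y+48)-np.arctan2(20,205),3),"radius",round(np.hypot(z-125,y+48),1))
    for b in a: print(b,"dy",round(-48+205*np.cos(b)-20*np.sin(b)-y),"dpz",-round(125+205*np.sin(b)+20*np.cos(b)-z))
E
python3 -c "
from h import *
arc([.45,.525,.6,.675,.75])"
```

```text
t 33.7 S [544.1 134.5 222.7] xaxis deg off -x 0.02 z [ 0.    -0.001 -1.   ] F [ 2.5 -2.8 -7.4] open 10.1 q [-0.12  0.67 -0.37  1.8   0.34  0.74  0.91]
a now 0.381 radius 205.5
0.45 dy -7 dpz -13
0.525 dy -15 dpz -25
0.6 dy -25 dpz -38
0.675 dy -35 dpz -49
0.75 dy -46 dpz -60
```

Request:
step_arm(motion=[{"dp":[0,-7,-13],"twist":[0,0,0],"hand":-1},{"dp":[0,-15,-25],"twist":[0,0,0],"hand":-1},{"dp":[0,-25,-38],"twist":[0,0,0],"hand":-1},{"dp":[0,-35,-49],"twist":[0,0,0],"hand":-1},{"dp":[0,-46,-60],"twist":[0,0,0],"hand":-1}])

```text
clock: 34.33
tool_pos: [0.5423, 0.0956, 0.2812]
eef_rot: [-0.009, 1.0, -0.002, -0.001]
contact_force: [7.0, -8.3, -15.6]
opening: 0.107
finger_force: 30.9
```

```bash
python3 -c "
from h import *
arc([.825,.9,.975,1.05,1.1,1.14,1.18,1.22,1.24,1.25])"
```

```text
t 34.33 S [543.9  85.8 281.2] xaxis deg off -x -0.05 z [-0.001 -0.005 -1.   ] F [  7.   -8.3 -15.6] open 9.4 q [-0.01  0.59 -0.41  1.76  0.3   0.86  1.03]
a now 0.756 radius 203.5
0.825 dy -9 dpz -11
0.9 dy -22 dpz -20
0.975 dy -35 dpz -28
1.05 dy -49 dpz -35
1.1 dy -59 dpz -39
1.14 dy -66 dpz -41
1.18 dy -74 dpz -44
1.22 dy -82 dpz -46
1.24 dy -86 dpz -47
1.25 dy -88 dpz -48
```

```bash
python3 -c "
from h import *
s=r.snapshot('side'); save(s,'tip.png',(140,80,340,280),3); arc([.9])"
```

```text
t 34.38 S [544.   84.2 282.4] xaxis deg off -x -0.2 z [-0.001 -0.006 -1.   ] F [  3.4  -7.5 -11.3] open 9.2 q [-0.01  0.58 -0.41  1.76  0.3   0.86  1.03]
a now 0.765 radius 203.2
0.9 dy -20 dpz -19
```

View pics/tip.png

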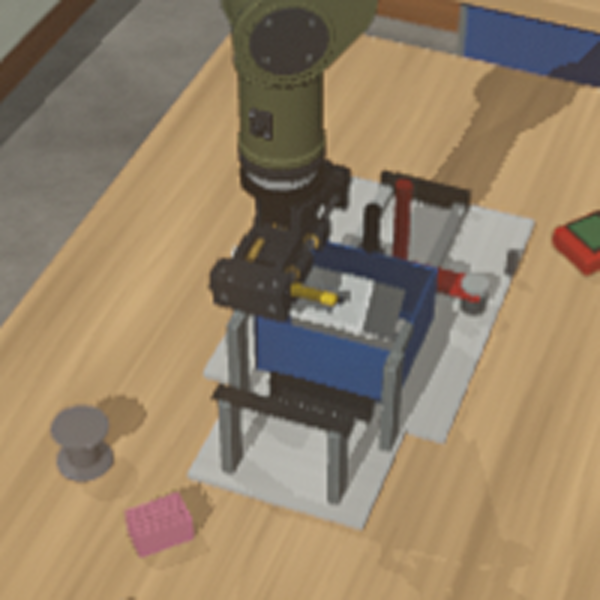

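The bar is still gripped at crop (315,295) and the tray is well tipped. Continuing.

Request:
step_arm(motion=[{"dp":[0,-8,-9],"twist":[0,0,0],"hand":-1},{"dp":[0,-20,-18],"twist":[0,0,0],"hand":-1},{"dp":[0,-34,-26],"twist":[0,0,0],"hand":-1},{"dp":[0,-48,-33],"twist":[0,0,0],"hand":-1},{"dp":[0,-57,-36],"twist":[0,0,0],"hand":-1}])

```text
clock: 35.0
tool_pos: [0.5424, 0.0382, 0.3155]
eef_rot: [-0.008, 1.0, -0.002, -0.002]
contact_force: [6.6, -5.1, -19.0]
opening: 0.107
finger_force: 31.1
```

```bash
python3 -c "
from h import *
r.snapshot('top')
arc([1.1,1.14,1.18,1.22,1.24,1.26])"
```

```text
t 35.05 S [543.   27.6 315.9] xaxis deg off -x -0.2 z [-0.004 -0.005 -1.   ] F [  5.3  -6.8 -20.3] open 9.2 q [ 0.11  0.54 -0.43  1.73  0.27  0.94  1.16]
a now 1.091 radius 202.5
1.1 dy 0 dpz -4
1.14 dy -8 dpz -7
1.18 dy -16 dpz -9
1.22 dy -24 dpz -11
1.24 dy -28 dpz -12
1.26 dy -32 dpz -13
```

Request:
step_arm(motion=[{"dp":[0,-6,0],"twist":[0,0,0],"hand":-1},{"dp":[0,-14,-2],"twist":[0,0,0],"hand":-1},{"dp":[0,-22,-4],"twist":[0,0,0],"hand":-1},{"dp":[0,-30,-6],"twist":[0,0,0],"hand":-1},{"dp":[0,-35,-7],"twist":[0,0,0],"hand":-1}])

```text
clock: 35.67
tool_pos: [0.5429, 0.0072, 0.3243]
eef_rot: [-0.01, 1.0, -0.0, -0.001]
contact_force: [-0.7, -0.0, -15.5]
opening: 0.105
finger_force: 30.9
```

```bash
python3 -c "
from h import *
s=r.snapshot('side'); save(s,'tip2.png',(140,80,340,280),3); t=r.snapshot('top'); save(t,'tip2t.png',(180,120,400,270),3.6)
arc([1.26])
for s in (s,t):
  T=S(cloud(s).reshape(-1,3))*1000; m=(abs(T[:,0]-543)<70)&(T[:,1]>-172)&(T[:,1]<-50); print(np.percentile(T[m][:,2],[5,25,50,75,95]))"
```

```text
t 35.77 S [543.   -2.9 324.3] xaxis deg off -x 0.03 z [-0.003 -0.001 -1.   ] F [ -1.8  -1.7 -15. ] open 9.0 q [ 0.17  0.53 -0.44  1.72  0.26  0.96  1.22]
a now 1.248 radius 201.4
1.26 dy -1 dpz -5
[ 47.36360586  66.02303503  90.99990236 385.11709471 410.70068671]
[ 33.97544636  69.76561088 406.54249747 689.30210317 719.31514212]
```

View pics/tip2.png

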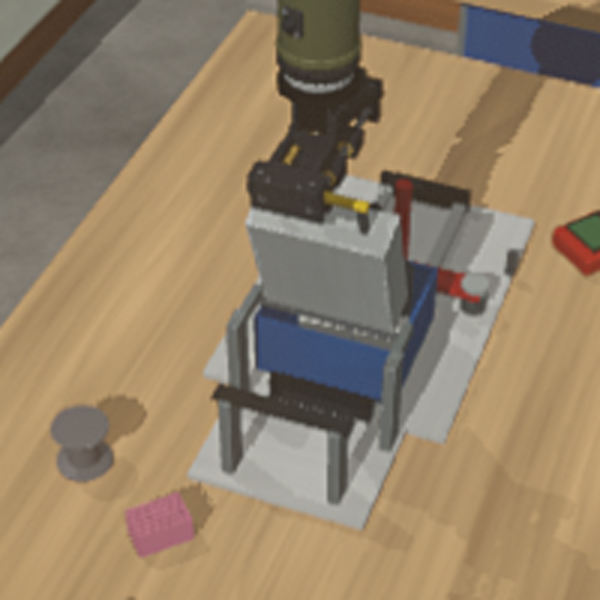

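View pics/tip2t.png

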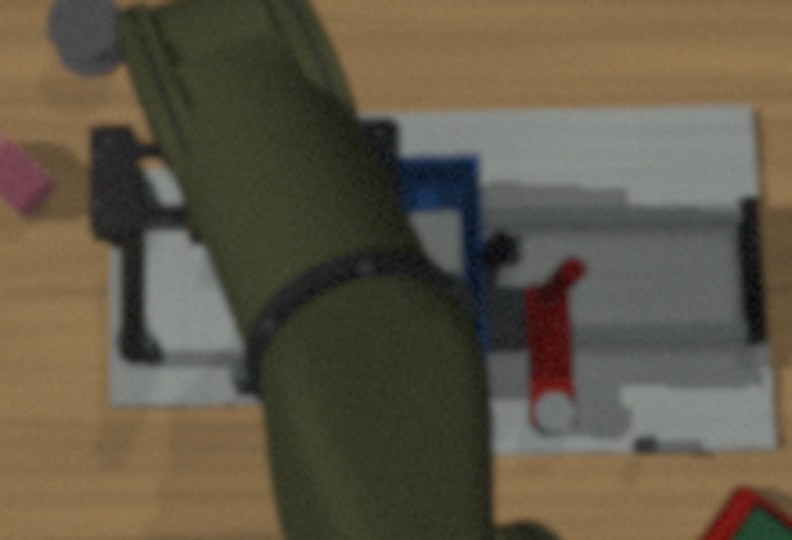

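Top view: the lock arm is across and the arm hides the hopper. I'll dwell, then lower along the same path.

Request:
step_arm(motion=[{"dp":[0,-4,0],"twist":[0,0,0],"hand":-1},{"dp":[0,-4,0],"twist":[0,0,0],"hand":-1},{"dp":[0,8,2],"twist":[0,0,0],"hand":-1},{"dp":[0,20,5],"twist":[0,0,0],"hand":-1},{"dp":[0,31,9],"twist":[0,0,0],"hand":-1}])

```text
clock: 36.4
tool_pos: [0.5427, 0.0364, 0.3153]
eef_rot: [-0.009, 1.0, -0.002, -0.001]
contact_force: [-3.6, -5.0, -11.8]
opening: 0.099
finger_force: 30.6
```

```bash
python3 -c "
from h import *
s=r.snapshot('side'); save(s,'low1.png',(140,80,340,280),3)
arc([1,.925,.85,.775,.7])"
```

```text
t 36.45 S [543.2  28.4 314.8] xaxis deg off -x 0.12 z [-0.002 -0.003 -1.   ] F [ -3.2  -5.2 -15.1] open 9.0 q [ 0.11  0.54 -0.43  1.73  0.27  0.93  1.16]
a now 1.086 radius 201.8
1 dy 18 dpz 4
0.925 dy 31 dpz 11
0.85 dy 44 dpz 20
0.775 dy 56 dpz 29
0.7 dy 68 dpz 39
```

Request:
step_arm(motion=[{"dp":[0,14,6],"twist":[0,0,0],"hand":-1},{"dp":[0,27,13],"twist":[0,0,0],"hand":-1},{"dp":[0,41,22],"twist":[0,0,0],"hand":-1},{"dp":[0,54,32],"twist":[0,0,0],"hand":-1},{"dp":[0,66,42],"twist":[0,0,0],"hand":-1}])

```text
clock: 37.08
tool_pos: [0.542, 0.1015, 0.2737]
eef_rot: [-0.009, 1.0, -0.003, -0.001]
contact_force: [-3.2, -9.2, -9.1]
opening: 0.099
finger_force: 30.3
```

```bash
python3 -c "
from h import *
s=r.snapshot('side'); save(s,'low1.png',(140,80,340,280),3)
arc([.625,.55,.475,.4,.325])"
```

```text
t 37.12 S [543.8  93.2 272.5] xaxis deg off -x 0.07 z [-0.001 -0.005 -1.   ] F [-1.1 -7.2 -9.8] open 8.6 q [-0.03  0.6  -0.41  1.77  0.31  0.84  1.01]
a now 0.7 radius 202.0
0.625 dy 13 dpz 8
0.55 dy 23 dpz 20
0.475 dy 32 dpz 33
0.4 dy 40 dpz 46
0.325 dy 47 dpz 60
```

View pics/low1.png

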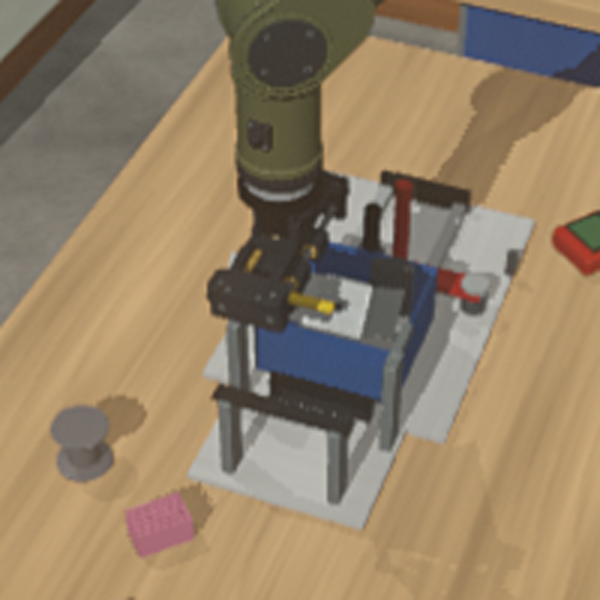

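The view shows the tray interior empty at crop (350,310) and the dark sink in the hopper at (390,265).

Request:
step_arm(motion=[{"dp":[0,11,11],"twist":[0,0,0],"hand":-1},{"dp":[0,21,23],"twist":[0,0,0],"hand":-1},{"dp":[0,30,36],"twist":[0,0,0],"hand":-1},{"dp":[0,38,49],"twist":[0,0,0],"hand":-1},{"dp":[0,45,62],"twist":[0,0,0],"hand":-1}])

```text
clock: 37.75
tool_pos: [0.5417, 0.1468, 0.2122]
eef_rot: [-0.009, 1.0, -0.002, -0.0]
contact_force: [-3.4, -8.1, -3.9]
opening: 0.095
finger_force: 30.3
```

```bash
python3 -c "
from h import *
arc([.25,.175,.1,.05,0])"
```

```text
t 37.75 S [544.3 137.  212.2] xaxis deg off -x -0.04 z [-0.    -0.005 -1.   ] F [-3.4 -8.1 -3.9] open 8.4 q [-0.13  0.69 -0.36  1.8   0.36  0.72  0.9 ]
a now 0.33 radius 203.2
0.25 dy 9 dpz 14
0.175 dy 13 dpz 29
0.1 dy 17 dpz 44
0.05 dy 19 dpz 54
0 dy 20 dpz 64
```

Request:
step_arm(motion=[{"dp":[0,8,15],"twist":[0,0,0],"hand":-1},{"dp":[0,13,30],"twist":[0,0,0],"hand":-1},{"dp":[0,16,45],"twist":[0,0,0],"hand":-1},{"dp":[0,18,56],"twist":[0,0,0],"hand":-1},{"dp":[0,19,60],"twist":[0,0,0],"hand":-1}])

```text
clock: 38.38
tool_pos: [0.5417, 0.1657, 0.1522]
eef_rot: [-0.009, 1.0, -0.003, -0.0]
contact_force: [-3.4, -8.6, -1.5]
opening: 0.09
finger_force: 30.1
```

```bash
python3 -c "
from h import *
arc([0])"
```

```text
t 38.38 S [544.6 155.9 152.2] xaxis deg off -x -0.04 z [ 0.    -0.005 -1.   ] F [-3.4 -8.6 -1.5] open 7.9 q [-0.2   0.78 -0.31  1.83  0.4   0.59  0.83]
a now 0.021 radius 205.3
0 dy 1 dpz 4
```

Request:
step_arm(motion=[{"dp":[0,-1,3],"twist":[0,0,0],"hand":-1},{"dp":[0,-1,3],"twist":[0,0,0],"hand":0},{"dp":[0,-2,3],"twist":[0,0,0],"hand":0},{"dp":[0,-2,3],"twist":[0,0,0],"hand":0}])

```text
clock: 38.88
tool_pos: [0.5427, 0.168, 0.1499]
eef_rot: [-0.01, 1.0, 0.001, 0.002]
contact_force: [-0.4, 0.5, 0.4]
opening: 0.41
finger_force: 0.0
```

Request:
step_arm(motion=[{"dp":[0,0,-40],"twist":[0,0,0],"hand":0},{"dp":[0,0,-100],"twist":[0,0,0],"hand":0},{"dp":[0,50,-120],"twist":[0,0,0],"hand":0},{"dp":[0,110,-120],"twist":[0,0,0],"hand":0},{"dp":[50,140,-120],"twist":[0,0,0],"hand":0}])

```text
clock: 39.5
tool_pos: [0.4903, 0.3106, 0.2697]
eef_rot: [-0.009, 1.0, 0.003, 0.002]
contact_force: [-0.9, 0.1, -0.1]
opening: 0.504
finger_force: 0.0
```

```bash
python3 - <<'E'
from h import *
t=r.snapshot('top'); where()
save(t,'hop.png',(180,140,400,260),3.6)
T=S(cloud(t).reshape(-1,3)).reshape(384,512,3)*1000
m=(abs(T[...,0]-543)<76)&(T[...,1]>-172)&(T[...,1]<-40); print("hopper z",np.percentile(T[m][:,2],[5,25,50,75,95,100]).round())
m=(abs(T[...,0]-543)<60)&(T[...,1]>-30)&(T[...,1]<95); print("tray z",np.percentile(T[m][:,2],[1,50,99,100]).round())
sinks(r.snapshot('side'))
E
```

```text
t 39.55 S [485.  306.2 269.7] xaxis deg off -x 0.75 z [-0.005  0.007 -1.   ] F [-7.2  1.7 -0.2] open 44.2 q [-0.42  0.63 -0.4   1.71  0.29  0.86  0.66]
hopper z [ 32.  36.  71.  78. 127. 172.]
tray z [  9. 125. 131. 134.]
```

View pics/hop.png

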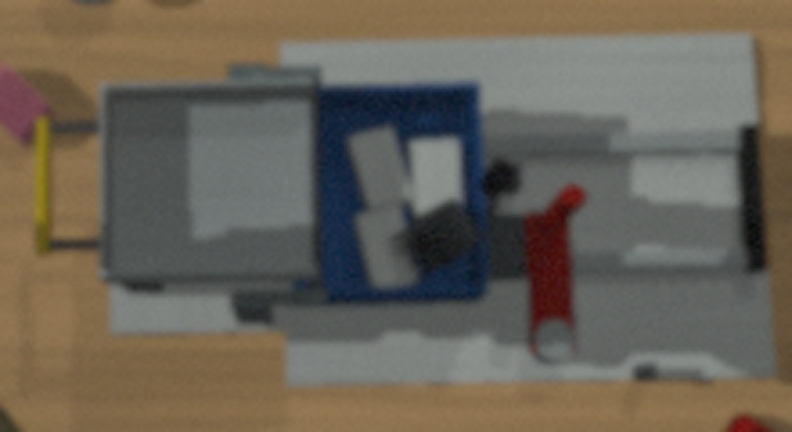

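The top crop shows all four sinks in the hopper: three bare at (378,165), (437,170) and (385,247), and the dark one at (443,235). The tray is empty and level. Next I unlock.

Request:
step_arm(motion=[{"dp":[-10,-50,0],"twist":[0,0,0],"hand":0},{"dp":[-20,-110,0],"twist":[0,0,0],"hand":0},{"dp":[-30,-170,0],"twist":[0,0,0],"hand":0},{"dp":[-37,-230,0],"twist":[0,0,0],"hand":0},{"dp":[-37,-290,0],"twist":[0,0,0],"hand":0}], force=20)

```text
clock: 40.22
tool_pos: [0.5321, 0.0144, 0.2693]
eef_rot: [-0.01, 1.0, 0.0, 0.001]
contact_force: [0.6, -0.2, 0.9]
opening: 0.496
finger_force: 0.0
```

Request:
step_arm(motion=[{"dp":[0,-60,0],"twist":[0,0,0],"hand":0},{"dp":[0,-120,0],"twist":[0,0,0],"hand":0},{"dp":[0,-180,0],"twist":[0,0,0],"hand":0},{"dp":[0,-240,0],"twist":[0,0,0],"hand":0},{"dp":[0,-250,0],"twist":[0,0,0],"hand":0}])

```text
clock: 40.85
tool_pos: [0.535, -0.24, 0.2687]
eef_rot: [-0.005, 1.0, -0.002, 0.0]
contact_force: [-0.3, 0.8, 0.1]
opening: 0.499
finger_force: 0.0
```

```bash
python3 - <<'E'
from h import *
r.snapshot('top'); where(); goto(522,-238,147,0)
E
```

```text
t 40.9 S [ 531.  -247.9  268.7] xaxis deg off -x -0.31 z [ 0.001 -0.002 -1.   ] F [ 0.7 -0.9 -0.1] open 43.8 q [ 0.59  0.65 -0.43  1.67  0.33  0.89  1.61]
dp [  9.1  10.1 121.7] twist [-0.002  0.001 -0.005]
```

Request:
step_arm(motion=[{"dp":[9,9,20],"twist":[0,0,0],"hand":0},{"dp":[9,9,60],"twist":[0,0,0],"hand":0},{"dp":[9,9,75],"twist":[0,0,0],"hand":0},{"dp":[9,9,75],"twist":[0,0,0],"hand":0}])

```text
clock: 41.4
tool_pos: [0.5267, -0.2235, 0.1934]
eef_rot: [-0.01, 1.0, 0.001, -0.001]
contact_force: [-0.5, 0.2, 0.8]
opening: 0.499
finger_force: 0.0
```

```bash
python3 - <<'E'
from h import *
where(); goto(522,-238,147,0)
E
```

```text
t 41.4 S [ 522.6 -233.   193.4] xaxis deg off -x 0.17 z [-0.001  0.001 -1.   ] F [-0.5  0.2  0.8] open 43.9 q [ 0.55  0.73 -0.39  1.79  0.4   0.7   1.53]
dp [ 0.6 -5.1 46.4] twist [ 0.001 -0.001  0.003]
```

Request:
step_arm(motion=[{"dp":[0,-5,25],"twist":[0,0,0],"hand":0},{"dp":[0,-5,46],"twist":[0,0,0],"hand":0},{"dp":[0,-5,46],"twist":[0,0,0],"hand":-1},{"dp":[0,-5,46],"twist":[0,0,0],"hand":-1},{"dp":[0,-5,46],"twist":[0,0,0],"hand":-1}])

```text
clock: 42.02
tool_pos: [0.5279, -0.2295, 0.1492]
eef_rot: [-0.01, 1.0, -0.0, 0.002]
contact_force: [0.5, 0.4, 2.8]
opening: 0.222
finger_force: 20.0
```

```bash
python3 - <<'E'
from h import *
st=where(); y=S(st["tool_pos"])[:2]*1000
p=np.array([426.5,-238])
for a in np.arange(1.45,-.1,-.15): print(round(a,2),((95*np.array([np.sin(a),-np.cos(a)])+p-y)*[-1,1]).round(0))
E
```

```text
t 42.02 S [ 523.7 -239.   149.2] xaxis deg off -x 0.09 z [ 0.003 -0.    -1.   ] F [0.5 0.4 2.8] open 19.6 q [ 0.53  0.79 -0.35  1.81  0.44  0.61  1.51]
1.45 [  3. -10.]
1.3 [  6. -24.]
1.15 [ 11. -38.]
1.0 [ 17. -50.]
0.85 [ 26. -62.]
0.7 [ 36. -72.]
0.55 [ 48. -80.]
0.4 [ 60. -87.]
0.25 [ 74. -91.]
0.1 [ 88. -94.]
-0.05 [102. -94.]
```

Request:
step_arm(motion=[{"dp":[3,-10,0],"twist":[0,0,0],"hand":-1},{"dp":[6,-24,0],"twist":[0,0,0],"hand":-1},{"dp":[11,-38,0],"twist":[0,0,0],"hand":-1},{"dp":[17,-50,0],"twist":[0,0,0],"hand":-1},{"dp":[26,-62,0],"twist":[0,0,0],"hand":-1}])

```text
clock: 42.65
tool_pos: [0.5044, -0.2909, 0.1488]
eef_rot: [-0.01, 1.0, 0.001, 0.003]
contact_force: [4.1, 5.0, 2.3]
opening: 0.22
finger_force: 20.0
```

Request:
step_arm(motion=[{"dp":[10,-10,0],"twist":[0,0,0],"hand":-1},{"dp":[22,-18,0],"twist":[0,0,0],"hand":-1},{"dp":[34,-25,0],"twist":[0,0,0],"hand":-1},{"dp":[48,-29,0],"twist":[0,0,0],"hand":-1},{"dp":[62,-32,0],"twist":[0,0,0],"hand":-1}])

```text
clock: 43.28
tool_pos: [0.4428, -0.3239, 0.1485]
eef_rot: [-0.01, 1.0, 0.001, 0.003]
contact_force: [5.1, 6.2, -0.2]
opening: 0.218
finger_force: 20.0
```

```bash
python3 - <<'E'
from h import *
where()
E
```

```text
t 43.27 S [ 436.9 -331.8  148.5] xaxis deg off -x 0.12 z [ 0.005  0.002 -1.   ] F [ 5.1  6.2 -0.2] open 19.2 q [ 0.77  0.77 -0.37  1.89  0.48  0.56  1.67]
```

Request:
step_arm(motion=[{"dp":[10,0,0],"twist":[0,0,0],"hand":-1},{"dp":[18,0,0],"twist":[0,0,0],"hand":-1},{"dp":[22,0,0],"twist":[0,0,0],"hand":-1},{"dp":[22,0,0],"twist":[0,0,0],"hand":-1}])

```text
clock: 43.78
tool_pos: [0.4284, -0.3248, 0.1487]
eef_rot: [-0.012, 1.0, -0.0, 0.01]
contact_force: [17.1, 0.7, -13.6]
opening: 0.22
finger_force: 20.0
```

```bash
python3 - <<'E'
from h import *
where()
E
```

```text
t 43.77 S [ 422.5 -332.5  148.7] xaxis deg off -x 0.32 z [ 0.02  0.   -1.  ] F [ 17.1   0.7 -13.6] open 19.3 q [ 0.79  0.76 -0.36  1.94  0.5   0.52  1.68]
```

Lock is at its parked stop. Releasing, then moving to the post.

Request:
step_arm(motion=[{"dp":[-3,0,0],"twist":[0,0,0],"hand":-1},{"dp":[-6,0,0],"twist":[0,0,0],"hand":0.2},{"dp":[-6,0,0],"twist":[0,0,0],"hand":0.2},{"dp":[-6,0,-40],"twist":[0,0,0],"hand":0.2},{"dp":[-6,0,-90],"twist":[0,0,0],"hand":0.2}])

```text
clock: 44.4
tool_pos: [0.4228, -0.3258, 0.2379]
eef_rot: [-0.009, 1.0, 0.001, -0.002]
contact_force: [0.2, -0.6, 0.4]
opening: 0.597
finger_force: 0.0
```

Request:
step_arm(motion=[{"dp":[-30,40,0],"twist":[0,0,0],"hand":0.2},{"dp":[-65,80,0],"twist":[0,0,0],"hand":0.2},{"dp":[-100,120,0],"twist":[0,0,0],"hand":0.2},{"dp":[-115,149,0],"twist":[0,0,0],"hand":0.2},{"dp":[-115,149,0],"twist":[0,0,0],"hand":0.2}])

```text
clock: 45.02
tool_pos: [0.5373, -0.1718, 0.2379]
eef_rot: [-0.012, 1.0, 0.001, 0.0]
contact_force: [0.1, 0.1, 0.3]
opening: 0.599
finger_force: 0.0
```

```bash
python3 - <<'E'
from h import *
s=r.snapshot('side'); where(); goto(541,-183,147,0)
T=S(cloud(s).reshape(-1,3))*1000
for n,x,y in(("post",541,-183),("pin",426,-333)):
    m=(T[:,2]>155)&(T[:,2]<174)&(abs(T[:,0]-x)<25)&(abs(T[:,1]-y)<25); print(n,m.sum(),T[m].mean(0).round(0))
E
```

```text
t 45.08 S [ 532.9 -184.   237.7] xaxis deg off -x 0.16 z [-0.001 -0.001 -1.   ] F [ 0.2 -1.   0. ] open 52.6 q [ 0.49  0.66 -0.43  1.77  0.37  0.79  1.47]
dp [-8.2  1.  90.7] twist [-0.001 -0.001  0.003]
post 33 [ 539. -180.  165.]
pin 34 [ 423. -328.  166.]
```

Request:
step_arm(motion=[{"dp":[-8,1,40],"twist":[0,0,0],"hand":0.2},{"dp":[-8,1,80],"twist":[0,0,0],"hand":0.2},{"dp":[-8,1,90],"twist":[0,0,0],"hand":0.2},{"dp":[-8,1,90],"twist":[0,0,0],"hand":-1},{"dp":[-8,1,90],"twist":[0,0,0],"hand":-1}])

```text
clock: 45.7
tool_pos: [0.5453, -0.1741, 0.1491]
eef_rot: [-0.009, 1.0, -0.0, 0.001]
contact_force: [-0.4, -0.0, -0.7]
opening: 0.399
finger_force: 0.0
```

Request:
step_arm(motion=[{"dp":[0,0,0],"twist":[0,0,0],"hand":-1},{"dp":[0,0,0],"twist":[0,0,0],"hand":-1},{"dp":[0,-8,0],"twist":[0,0,0],"hand":-1},{"dp":[0,-20,0],"twist":[0,0,0],"hand":-1},{"dp":[0,-35,0],"twist":[0,0,0],"hand":-1}])

```text
clock: 46.32
tool_pos: [0.5457, -0.2066, 0.1488]
eef_rot: [-0.011, 1.0, 0.001, 0.0]
contact_force: [-2.5, 2.3, 8.0]
opening: 0.215
finger_force: 20.0
```

Request:
step_arm(motion=[{"dp":[0,-15,0],"twist":[0,0,0],"hand":-1},{"dp":[0,-30,0],"twist":[0,0,0],"hand":-1},{"dp":[0,-45,0],"twist":[0,0,0],"hand":-1},{"dp":[0,-60,0],"twist":[0,0,0],"hand":-1},{"dp":[0,-75,0],"twist":[0,0,0],"hand":-1}])

```text
clock: 46.95
tool_pos: [0.5469, -0.2823, 0.1488]
eef_rot: [-0.01, 1.0, 0.001, 0.0]
contact_force: [-2.5, 3.2, 8.2]
opening: 0.219
finger_force: 20.0
```

```bash
python3 - <<'E'
from h import *
where()
E
```

```text
t 46.95 S [ 541.7 -292.1  148.8] xaxis deg off -x 0.14 z [ 0.     0.002 -1.   ] F [-2.5  3.2  8.2] open 19.3 q [ 0.62  0.84 -0.4   1.68  0.46  0.71  1.58]
```

Remaining travel is about 81 mm to -373, plus a few millimetres of push.

Request:
step_arm(motion=[{"dp":[0,-18,0],"twist":[0,0,0],"hand":-1},{"dp":[0,-36,0],"twist":[0,0,0],"hand":-1},{"dp":[0,-54,0],"twist":[0,0,0],"hand":-1},{"dp":[0,-68,0],"twist":[0,0,0],"hand":-1},{"dp":[0,-76,0],"twist":[0,0,0],"hand":-1}])

```text
clock: 47.58
tool_pos: [0.5481, -0.3595, 0.1488]
eef_rot: [-0.009, 1.0, 0.0, 0.0]
contact_force: [-2.7, 2.7, 7.8]
opening: 0.217
finger_force: 20.0
```

Request:
step_arm(motion=[{"dp":[0,-6,0],"twist":[0,0,0],"hand":-1},{"dp":[0,-11,0],"twist":[0,0,0],"hand":-1},{"dp":[0,-14,0],"twist":[0,0,0],"hand":-1},{"dp":[0,-14,0],"twist":[0,0,0],"hand":-1}])

```text
clock: 48.08
tool_pos: [0.5482, -0.3643, 0.1486]
eef_rot: [-0.012, 1.0, 0.006, -0.002]
contact_force: [-6.4, 16.3, 13.4]
opening: 0.224
finger_force: 20.0
```

```bash
python3 - <<'E'
from h import *
where()
E
```

```text
t 48.08 S [ 541.6 -374.1  148.6] xaxis deg off -x 0.4 z [-0.004  0.013 -1.   ] F [-6.4 16.3 13.4] open 19.7 q [ 0.74  0.9  -0.43  1.53  0.45  0.82  1.74]
```

Against the stop (191 mm travel). Release, lift, and check.

Request:
step_arm(motion=[{"dp":[0,3,0],"twist":[0,0,0],"hand":-1},{"dp":[0,6,0],"twist":[0,0,0],"hand":0.2},{"dp":[0,7,0],"twist":[0,0,0],"hand":0.2},{"dp":[0,7,-40],"twist":[0,0,0],"hand":0.2},{"dp":[0,7,-100],"twist":[0,0,0],"hand":0.2}])

```text
clock: 48.7
tool_pos: [0.5469, -0.3668, 0.2467]
eef_rot: [-0.009, 1.0, 0.001, -0.002]
contact_force: [0.7, -0.7, 1.1]
opening: 0.594
finger_force: 0.0
```

Request:
step_arm(motion=[{"dp":[0,50,-20],"twist":[0,0,0],"hand":0.2},{"dp":[0,110,-20],"twist":[0,0,0],"hand":0.2},{"dp":[0,170,-20],"twist":[0,0,0],"hand":0.2},{"dp":[0,230,-20],"twist":[0,0,0],"hand":0.2},{"dp":[0,290,-20],"twist":[0,0,0],"hand":0.2}])

```text
clock: 49.32
tool_pos: [0.5429, -0.0753, 0.2678]
eef_rot: [-0.009, 1.0, -0.0, 0.0]
contact_force: [0.5, -0.2, 0.1]
opening: 0.601
finger_force: 0.0
```

Request:
step_arm(motion=[{"dp":[0,60,0],"twist":[0,0,0],"hand":0.2},{"dp":[0,120,0],"twist":[0,0,0],"hand":0.2},{"dp":[0,180,0],"twist":[0,0,0],"hand":0.2},{"dp":[0,240,0],"twist":[0,0,0],"hand":0.2},{"dp":[0,300,0],"twist":[0,0,0],"hand":0.2}])

```text
clock: 49.95
tool_pos: [0.5375, 0.2249, 0.2677]
eef_rot: [-0.009, 1.0, -0.0, 0.0]
contact_force: [-0.1, 0.5, 0.3]
opening: 0.601
finger_force: 0.0
```

```bash
python3 - <<'E'
from h import *
s=r.snapshot('top'); where(); save(s,'end.png',k=1.5)
T=S(cloud(s).reshape(-1,3))*1000
for n,x,y in(("post",541,-374),("pin",424,-333)):
    m=(T[:,2]>155)&(T[:,2]<174)&(abs(T[:,0]-x)<25)&(abs(T[:,1]-y)<25); print(n,m.sum(),T[m].mean(0).round(0))
E
```

```text
t 50.0 S [539.4 227.3 268.4] xaxis deg off -x 0.69 z [ 0.001  0.011 -1.   ] F [0.8 8.2 1.5] open 53.3 q [-0.23  0.65 -0.44  1.68  0.33  0.88  0.79]
post 49 [ 541. -370.  169.]
pin 52 [ 427. -329.  169.]
```

View pics/end.png

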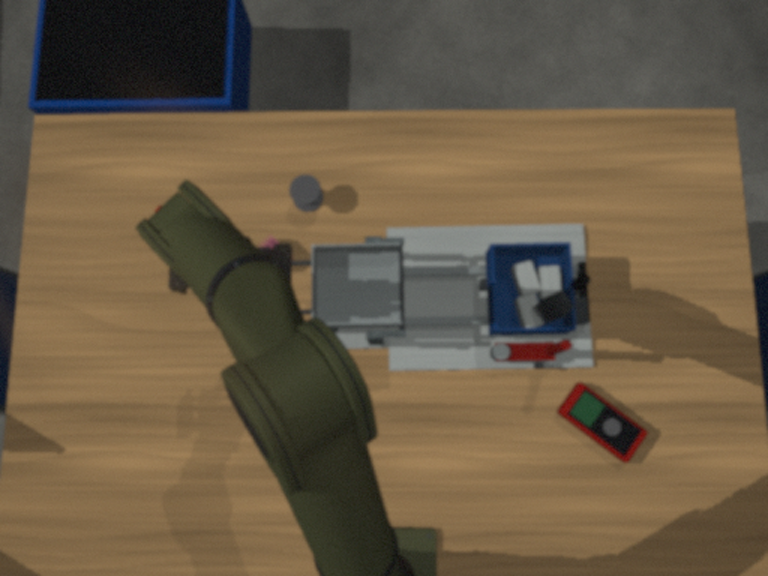

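The final view shows the carriage at its far stop with all four sinks in the hopper (540,290), the lock parked (530,350), the tray down, and the meter and spool in place. Letting the arm settle, then handing in.

Request:
step_arm(motion=[{"dp":[0,0,-10],"twist":[0,0,0],"hand":0.2},{"dp":[0,0,-10],"twist":[0,0,0],"hand":0.2},{"dp":[0,0,-10],"twist":[0,0,0],"hand":0.2}])

```text
clock: 50.38
tool_pos: [0.5377, 0.2213, 0.2777]
eef_rot: [-0.008, 1.0, -0.001, 0.0]
contact_force: [0.1, 0.1, -0.3]
opening: 0.6
finger_force: 0.0
```

```bash
python3 - <<'E'
from plant import r
print(r.finish_job())
E
```

```text
the job is handed in; nothing more can be done
None
```

The job is handed in at about 50 s (no verdict came back): all four heat sinks are in the hopper, the tray is down, the lock arm is parked and the carriage is against its far stop; I never touched the multimeter, spool or screwdriver, though the arm hid the screwdriver in the last picture.

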